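Restock the lamp service case: spent bulb out, blade and new bulbs in

TASK

Pack the lamp service case for the round of the yard lamps: open its clear cover, take out the spent bulb (the blackened one) and lay it in the red scrap tray, lay the scraper blade flat in its bed with its notch over the pin, and set every new bulb from the carton gently into a pocket of its own, globe in the dimple and cap in the groove. Then shut the cover fully. Do not squeeze, press or drop any bulb hard, and leave the tape measure where it is.

Things in the scene. Friction and masses are not known exactly. Their poses are not given: they have to be found in the camera images.
- case: lamp service case, fixed on the bench: blue base 164 mm deep (x), 228 mm wide (y), with a dark grey moulded deck, its top 20 mm above the bench. Origin: centre of its underside; x points from the front (tab side) to the hinged back edge, y to the left, z up. In the deck: four bulb pockets and, at (0, 84) mm, the blade bed. The open cover stands behind the back edge
- cover (a joint): hinge of the clear plastic cover (164 x 228 mm, 42 mm high, 0.16 kg) along the back edge of the case: 0 shut, 1.95 rad fully open, leaning back. Stiff friction hinge: the cover stays at any angle; moving it by the tab takes 1 to 3 N. Past 1.7 rad it leans back clear of a gripper over the back row of pockets
- tab (a point): grip point of the orange tab on the middle of the cover's front edge: a tongue 24 mm wide (along the case's y), 8 mm thick, standing 34 mm forward of the cover (this point is 20 mm forward); when shut it is 40 mm above the bench
- cover_hinge (a point): middle of the cover's hinge axis (along the case's y), at the case's back edge, 20 mm above the bench; the tab is 184 mm forward of it and 20 mm higher when shut
- pocket0 (a point): pocket for one bulb: the centre of the globe lies here when seated in the round dimple (33 mm above the bench, 13 mm above the deck; the globe sinks 8 mm into the deck). Axes as the case's. The groove for the cap, 27 mm wide, runs from the dimple to -y; the seated cap end lies 42 mm to -y of this point and 13 mm lower
- pocket1 (a point): pocket for one bulb: the centre of the globe lies here when seated in the round dimple (33 mm above the bench, 13 mm above the deck; the globe sinks 8 mm into the deck). Axes as the case's. The groove for the cap, 27 mm wide, runs from the dimple to -y; the seated cap end lies 42 mm to -y of this point and 13 mm lower
- pocket2 (a point): pocket for one bulb: the centre of the globe lies here when seated in the round dimple (33 mm above the bench, 13 mm above the deck; the globe sinks 8 mm into the deck). Axes as the case's. The groove for the cap, 27 mm wide, runs from the dimple to -y; the seated cap end lies 42 mm to -y of this point and 13 mm lower
- pocket3 (a point): pocket for one bulb: the centre of the globe lies here when seated in the round dimple (33 mm above the bench, 13 mm above the deck; the globe sinks 8 mm into the deck). Axes as the case's. The groove for the cap, 27 mm wide, runs from the dimple to -y; the seated cap end lies 42 mm to -y of this point and 13 mm lower
- pin (a point): foot of the blade bed's steel pin (6 mm across, 8.5 mm tall) on the bed's land, 26 mm above the bench. The land is 92 x 28 mm along the case's x; its centre is 39 mm behind the pin (+x). Low cheeks at both ends (46 mm apart, to 31 mm above the bench) and a stop 53 mm behind the centre guide the blade; the middle 60 mm of its long sides is free for fingers down to the deck
- blade: steel scraper blade 100 x 40 x 6 mm, 0.15 kg; origin: centre of its underside, x along its length to the bevelled cutting edge, z up. The other short end has an open notch 9 mm wide and 16 mm deep along its middle
- notch (a point): point on the underside of the blade, on its centre line, in the notch 11 mm in from the notched end (39 mm from the blade's centre): it belongs over the pin
- bulb1: glass globe bulb (may be absent), 50 g, fragile: opal globe 43 mm across, origin at its centre (the axes turn as it rolls), white collar, brass screw cap 17 mm across. It starts lying in the carton (floor 3 mm, walls 16 mm high), its axis sloping down to the cap by 18 degrees, as it will in a pocket; in a grip across the globe it may swing
- bulb2: glass globe bulb (may be absent), 50 g, fragile: opal globe 43 mm across, origin at its centre (the axes turn as it rolls), white collar, brass screw cap 17 mm across. It starts lying in the carton (floor 3 mm, walls 16 mm high), its axis sloping down to the cap by 18 degrees, as it will in a pocket; in a grip across the globe it may swing
- bulb3: glass globe bulb (may be absent), 50 g, fragile: opal globe 43 mm across, origin at its centre (the axes turn as it rolls), white collar, brass screw cap 17 mm across. It starts lying in the carton (floor 3 mm, walls 16 mm high), its axis sloping down to the cap by 18 degrees, as it will in a pocket; in a grip across the globe it may swing
- bulb4: glass globe bulb (may be absent), 50 g, fragile: opal globe 43 mm across, origin at its centre (the axes turn as it rolls), white collar, brass screw cap 17 mm across. It starts lying in the carton (floor 3 mm, walls 16 mm high), its axis sloping down to the cap by 18 degrees, as it will in a pocket; in a grip across the globe it may swing
- bulb1_cap (a point): end of the cap of bulb1, on its axis, 44 mm from the centre of the globe
- bulb2_cap (a point): end of the cap of bulb2, on its axis, 44 mm from the centre of the globe
- bulb3_cap (a point): end of the cap of bulb3, on its axis, 44 mm from the centre of the globe
- bulb4_cap (a point): end of the cap of bulb4, on its axis, 44 mm from the centre of the globe
- spent_bulb: the spent bulb: same shape and size as the others but with a blackened globe; origin at the centre of its globe. It starts seated in pocket1 of the case, under the cover; fragile too
- spent_bulb_cap (a point): end of the cap of the spent bulb, on its axis, 44 mm from the centre of the globe
- scrap_tray: red scrap tray fixed on the bench, 86 mm (x) by 100 mm (y), 18 mm high, walls 4 mm thick, floor 4 mm above the bench; origin: centre of its underside. A bulb fits in lying along its y
- tape_measure: yellow pocket tape measure, 64 x 96 x 37 mm; bystander

How it is judged:
By the outcome, as a careful person would: the job done as asked, in the order asked, and still so for the second after the job is handed in, with the robot touching nothing.
Of bulb1, bulb2, bulb3, bulb4 only 2 to 4 are there at a start; the rules pass over those that are not, and their reading is None.
At some moment in a run one of bulb1, bulb2, bulb3, bulb4, blade may be knocked a few centimetres aside while the robot is not near it.
It also fails if it takes over 210 s, if anything falls off the work surface, if the arm or the gripper's body presses on something with over 40 N, if the wrist force passes 120 N, or if a joint passes its speed limit or range.

ROBOT

A 6-joint arm with a two-finger parallel gripper is mounted at the origin on a cart in front of the work surface, level with it; the furniture and walls round the work are solid. World frame = base frame: x ahead of the robot, y to its left, z up, the work surface at z = 0. Lengths are in m, angles in rad, forces in N, time in s.
With the tool pointing down it reaches from about 0.3 to 0.875 m from the base axis. Payload 4.2 kg.
Tool frame: the origin (TCP) lies on the centre line of the jaws, within the pads' length; the fingertips stand 19 mm ahead of it and the grasp point (between the pads) is the TCP; z points along the fingers, y is the line along which they close (so a half turn about z gives the same grasp; the last joint's range is limited). The gripper opens to 85 mm and grips with 20 to 120 N. Pads are 22 mm wide; open, the fingers measure 114 mm over their backs; the gripper's body (76 mm by 85 mm) begins 54 mm behind the grasp point. The pads swing forward as they close: fully open they stand 13 mm farther back than shut.
Start: joints at [-1.227, 0.32, 1.565, -0, 1.257, -0.02], TCP at [0.205, -0.537, 0.25] pointing down, gripper open.
Joint ranges: [-3.11, 3.11], [-0.84, 2.01], [0.21, 2.61], [-1.34, 4.49], [0.05, 2.63], [-2.56, 2.56]. Speed limits (rad/s): [2.57, 2.57, 3.14, 3.14, 3.14, 3.14].

INTERFACE

Orientations are given as a unit quaternion [x, y, z, w].
In Python, from plant import sensors, get_image, camera_model, arm, search_frame, masks_of, tip_of gives the robot as it stands.
- The arm moves only by the tool send_rows, never from a script. Its argument "increments" is a list of rows, each an object with "travel": the shift along the tool's x, y, z normalised to -1 to 1, where 1 is 0.1 m, a list of three; "rot": the turn, a rotation vector about the tool's x, y, z normalised to -1 to 1, where 1 is 180 degrees, a list of three. In form: [{"travel": [tx, ty, tz], "rot": [rx, ry, rz]}, ...]. A call has 1 to 8 rows; each row is the pose to reach, as a shift and turn from the pose commanded when the call began, along the tool's axes at that moment, turning the shorter way round; what a row does not reach only later rows make up. A row lasts 1/12 s, in which the tool goes at most 41.7 mm and 7.16 degrees, less where a joint would pass 70% of its speed; a pose out of reach is approached as far as the arm can. A call with a number of a shift or a turn outside -1 to 1 is refused whole. A call with a gripper value outside its range is refused whole. "jaw" is the opening, from 0 (shut) to 1 (fully open), set as the call begins (left out, the last holds). The fingers move at their own pace and stop on an object; "squeeze" is the grip in N (left out, the last holds). Time passes only in rows, so rows that repeat a pose let the fingers close. It gives the time, the measured TCP pose, the force, the opening and the grip force at its end, in the units of the state.
- sensors.sense(): the state, without advancing time (a new reading comes with each control period).
- get_image(name): name is "scene" or "top" or "wrist"; returns (picture, depth): 400x640x3 uint8, blue, green, red; 400x640 float32, m along the optical axis (not along the pixel's ray), 0 where there is no reading.
- camera_model(name): a dict with "fx", "fy", "cx", "cy" (pixels), "position" and "attitude" of the camera in the world; the wrist camera has in their place "mount" (4x4, takes a point from camera to tool coordinates, whose origin is the TCP and whose axes are the flange's). Camera axes: x right, y down, z forward; pixel columns grow to the right and rows downward; lengths in m; the calibration is good to about 2 mm. A picture is of the moment at which its call begins: read the wrist's pose just before it. camera_model takes no time and is no camera call.
- arm.hand_in(): hands the job in; it is judged then, once.
Trained networks look in the newest picture that a camera, given by its name, has taken for a name from the list of things; names that differ only in an ending like _2 or _b are one class to them, and where a whole thing is asked for, a point or a joint stands for the part that bears it (a point fixed in the world has none). Each returns a list of dicts, best first, with "score" (0 to 1); they miss things now and then, are a little off and sometimes report something else, mostly with a low value. They report only what shows in the picture. A call takes as long as a camera call.
- search_frame(target, camera): "extent" ([left, top, right, bottom] in pixels, round what is visible of it).
- masks_of(target, camera): "region" (400x640 bool, what is visible of it) and "extent" ([left, top, right, bottom] in pixels, round what is visible of it).
- tip_of(target, camera): "position" ([column, row] in pixels: a listed point, or the origin of a listed thing).
The state is a dict: "time": time; "qpos": joint angles; "joint_velocities": joint speeds; "joint_torque": joint torques, N m; "ee_pos": TCP position; "orientation": TCP orientation; "ft_force": force on the tool from outside, world axes, zero at the start; "wrist_torque": the same for the moment, N m; "finger_gap": opening from 0.0 (shut) to 1.0 (fully open); "grip_force": force on a finger pad.
Only numpy, scipy, OpenCV 4.12 (cv2) and the standard library are available. Lean on these libraries where they do the work, as an engineer would, in place of code of your own. Each camera call takes 0.05 s, during which the arm holds its last target. There are 200 camera calls.

## Working session

There is one attempt and no reset: what is moved stays moved. The work goes in short steps, Python scripts to look and compute and a tool call to move; the robot and the scene stay as the last step left them, time stands still between calls to the robot, and variables do not carry over. Pictures are saved under pics/ and viewed, at most 14 in all, crops included, and the job is handed in when it is done.

Besides the shell and the picture viewer there is one more tool, called after "Request:" as name([rows], argument=value, ...), one row to a line, values as JSON. send_rows: Moves the arm, as the interface text tells. Its arguments: {"type":"object","properties":{"increments":{"type":"array"},"jaw":{"type":"number"},"squeeze":{"type":"number"}},"required":["increments"]}

```bash
ls; mkdir -p pics; cat > h.py <<'E'
import numpy as np, cv2
from plant import sensors, get_image, camera_model, arm, search_frame, masks_of, tip_of
from scipy.spatial.transform import Rotation as R
def campose(n):
    m=camera_model(n)
    if 'mount' in m:
        s=sensors.sense(); T=np.eye(4); T[:3,:3]=R.from_quat(s['orientation']).as_matrix(); T[:3,3]=s['ee_pos']
        return m,T@np.array(m['mount'])
    T=np.eye(4); a=np.array(m['attitude'])
    T[:3,:3]=R.from_quat(a).as_matrix() if a.size==4 else a.reshape(3,3)
    T[:3,3]=m['position']; return m,T
def ray(n,uv,mp=None):
    m,T=mp or campose(n)
    d=np.array([(uv[0]-m['cx'])/m['fx'],(uv[1]-m['cy'])/m['fy'],1.0])
    return T[:3,3],T[:3,:3]@d
def onz(n,uv,z,mp=None):
    o,d=ray(n,uv,mp); return o+d*(z-o[2])/d[2]
def proj(n,p,mp=None):
    m,T=mp or campose(n); q=np.linalg.inv(T)@np.append(p,1)
    return np.array([m['fx']*q[0]/q[2]+m['cx'],m['fy']*q[1]/q[2]+m['cy']])
def cloud(n,dep,mp=None):
    m,T=mp or campose(n); v,u=np.mgrid[:400,:640]
    P=np.stack([(u-m['cx'])/m['fx']*dep,(v-m['cy'])/m['fy']*dep,dep],-1)
    return P@T[:3,:3].T+T[:3,3]
E
python3 - <<'E'
from h import *
np.set_printoptions(precision=3,suppress=True)
s=sensors.sense(); print(s['time'],s['ee_pos'],s['orientation'])
for n in ['top','scene']:
    print(camera_model(n))
    im,d=get_image(n); cv2.imwrite(f'pics/{n}0.png',im)
print(camera_model('wrist'))
for t in ['tab','pocket0','pocket1','pocket2','pocket3','pin','cover_hinge','case','blade','notch','bulb1','bulb1_cap','spent_bulb','spent_bulb_cap','scrap_tray','tape_measure']:
    print(t,[(np.round(r['position'],1),round(r['score'],2)) for r in tip_of(t,'top')][:6])
E
```

```text
pics
0.0 [ 0.204 -0.537  0.249] [ 0.984  0.181 -0.    -0.001]
{'fx': 428.3540523813067, 'fy': 428.3540523813067, 'cx': 330.7269618413685, 'cy': 201.60919092986725, 'position': array([-0.147,  0.327,  1.364]), 'attitude': array([-0.501,  0.825, -0.221,  0.14 ])}
{'fx': 516.5759514169954, 'fy': 516.5759514169954, 'cx': 330.4490437860828, 'cy': 198.24994968710965, 'position': array([-0.8  , -0.665,  0.718]), 'attitude': array([ 0.722, -0.433,  0.285, -0.458])}
{'fx': 306.31506789348214, 'fy': 306.31506789348214, 'cx': 316.2951868225225, 'cy': 196.76768727700238, 'mount': array([[-0.001, -0.947, -0.32 ,  0.083],
       [ 1.   , -0.001, -0.   ,  0.001],
       [-0.   , -0.32 ,  0.947, -0.123],
       [ 0.   ,  0.   ,  0.   ,  1.   ]])}
tab [(array([374.9, 198.4]), 0.78)]
pocket0 [(array([364.8, 199.8]), 0.89), (array([352.8, 185.7]), 0.66), (array([366.3, 173.9]), 0.57), (array([380.4, 191.2]), 0.56)]
pocket1 [(array([364.8, 199.8]), 0.89), (array([352.8, 185.7]), 0.66), (array([366.3, 173.9]), 0.57), (array([380.4, 191.2]), 0.56)]
pocket2 [(array([364.8, 199.8]), 0.89), (array([352.8, 185.7]), 0.66), (array([366.3, 173.9]), 0.57), (array([380.4, 191.2]), 0.56)]
pocket3 [(array([364.8, 199.8]), 0.89), (array([352.8, 185.7]), 0.66), (array([366.3, 173.9]), 0.57), (array([380.4, 191.2]), 0.56)]
pin [(array([349.1, 207. ]), 0.57), (array([363.3, 196.1]), 0.36)]
cover_hinge [(array([348.5, 172.2]), 0.66), (array([406.4, 149.7]), 0.16)]
case [(array([361.5, 193.5]), 0.76)]
blade [(array([297.3, 260.4]), 0.77)]
notch [(array([300.4, 273.3]), 0.88)]
bulb1 [(array([398.6, 155.6]), 0.6), (array([410.6, 175.3]), 0.56)]
bulb1_cap [(array([415.9, 169.9]), 0.56), (array([398.7, 154.6]), 0.37)]
spent_bulb [(array([298.6, 271.1]), 0.47)]
spent_bulb_cap []
scrap_tray [(array([403.6, 221.7]), 0.7), (array([362.2, 199.9]), 0.39)]
tape_measure [(array([344.6, 205.1]), 0.71), (array([224.4, 263.5]), 0.57)]
```

```bash
python3 -c "
import cv2,numpy as np
a=cv2.imread('pics/top0.png');print(a.shape)"
```

```text
(400, 640, 3)
```

View pics/top0.png

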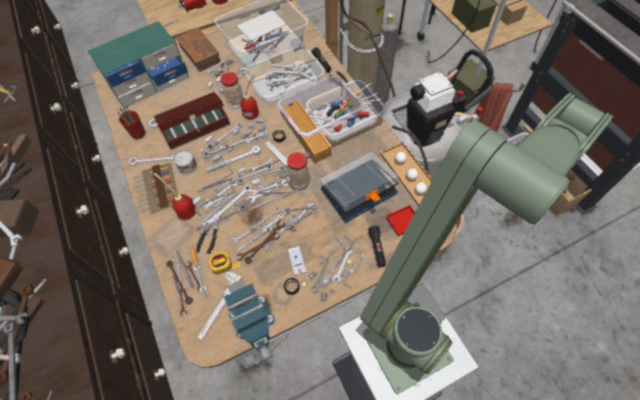

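View pics/scene0.png

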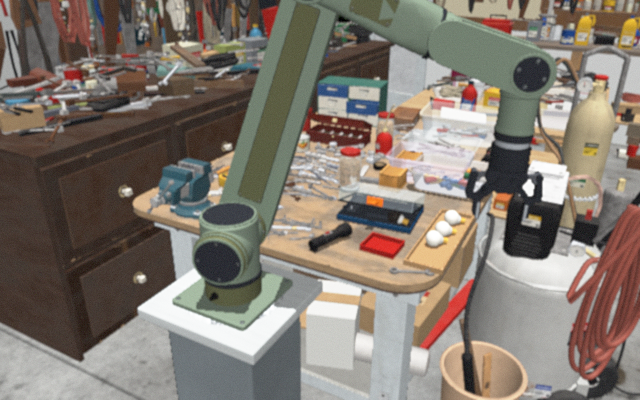

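The top picture shows the case at (360,187), the tab at (374,196), the scrap tray at (402,221) and the carton with three bulbs at (400,157), (412,173) and (421,188). The blade is at (296,260) and the tape at (219,262). The scene picture agrees with this.

```bash
python3 - <<'E'
from h import *
np.set_printoptions(precision=3,suppress=True)
im,d=get_image('top'); mp=campose('top'); C=cloud('top',d,mp)
for nm,uv,z in [('tab',(374.5,197.5),.04),('case',(361.5,190),.02),('hinge',(348.5,172.2),.02),('tray',(402,221),.01),('b',(400,157.5),.025),('b',(412,173),.025),('b',(421,188),.025),('blade',(296.5,260.5),.006),('notch',(300,273),0.006),('tape',(219.5,262.5),.037)]:
    u,v=int(round(uv[0])),int(round(uv[1])); print(nm,onz('top',uv,z,mp),C[v,u])
for t in ['case','blade','scrap_tray','tape_measure','cover']:
    for r in masks_of(t,'top')[:1]:
        P=C[r['region']]; 
        c=cv2.minAreaRect((P[:,:2]*1000).astype(np.float32)); print(t,r['score'],r['extent'],c,np.percentile(P[:,2],[5,50,95]))
E
```

```text
tab [ 0.488 -0.166  0.04 ] [ 0.464 -0.145  0.089]
case [ 0.548 -0.147  0.02 ] [ 0.507 -0.121  0.097]
hinge [ 0.64  -0.142  0.02 ] [ 0.612 -0.123  0.071]
tray [ 0.373 -0.214  0.01 ] [ 0.375 -0.216  0.005]
b [ 0.605 -0.348  0.025] [ 0.597 -0.341  0.036]
b [ 0.523 -0.35   0.025] [ 0.517 -0.344  0.037]
b [ 0.452 -0.343  0.025] [ 0.444 -0.334  0.043]
blade [0.412 0.183 0.006] [0.413 0.183 0.008]
notch [0.366 0.191 0.006] [0.366 0.191 0.005]
tape [0.511 0.416 0.037] [0.512 0.414 0.036]
case 0.74 [320.1, 153.2, 395.4, 220.5] ((307.673583984375, 91.83026123046875), (275.6663818359375, 985.6902465820312), 47.053550720214844) [0.015 0.077 0.1  ]
blade 0.58 [286.9, 246.2, 308.0, 275.1] ((156.05780029296875, 239.13916015625), (41.525726318359375, 629.5349731445312), 77.65470886230469) [0.001 0.005 0.01 ]
scrap_tray 0.8 [386.9, 202.8, 412.1, 237.0] ((159.84063720703125, 45.43267822265625), (84.39018249511719, 828.2233276367188), 41.66916275024414) [-0.     0.005  0.019]
tape_measure 0.87 [208.7, 253.7, 240.4, 273.9] ((208.15794372558594, 349.7140808105469), (706.574951171875, 85.98365783691406), 10.642661094665527) [0.003 0.035 0.04 ]
cover 0.62 [321.1, 156.4, 396.5, 213.5] ((324.466064453125, 85.5950927734375), (281.67449951171875, 1020.9387817382812), 47.488704681396484) [0.059 0.082 0.1  ]
```

```bash
cat >> h.py <<'E'
def down(yaw,pitch=0):
    "tool pointing down, tool x at yaw deg; pitch (deg) about tool y"
    a=np.deg2rad(yaw); M=np.array([[np.cos(a),np.sin(a),0],[np.sin(a),-np.cos(a),0],[0,0,-1.]])
    return R.from_matrix(M)*R.from_euler('y',pitch,degrees=True)
def plan(wps,start=None):
    "wps: (x,y,z,yaw[,pitch]); prints travel, rot of each from the one before, and rows needed"
    s=sensors.sense(); p,q=(np.array(s['ee_pos']),R.from_quat(s['orientation'])) if start is None else start
    for w in wps:
        P=np.array(w[:3]); Q=down(*w[3:])
        t=q.inv().apply(P-p)/.1; rv=(q.inv()*Q).as_rotvec()/np.pi
        n=max(np.linalg.norm(t)*100/41.7,np.linalg.norm(rv)*180/7.16)
        print('travel',np.round(t,3).tolist(),'rot',np.round(rv,3).tolist(),'rows %.1f'%n, 'dist mm %.0f'%(np.linalg.norm(t)*100))
        p,q=P,Q
E
python3 - <<'E'
from h import *
plan([(.30,-.45,.30,10),(.42,-.32,.32,0),(.57,-.23,.32,0)])
E
```

```text
travel [1.202, -0.477, -0.497] rot [0.0, -0.0, 0.06] rows 3.3 dist mm 139
travel [1.408, -1.072, -0.2] rot [0.0, 0.0, 0.056] rows 4.3 dist mm 178
travel [1.5, -0.9, 0.0] rot [0.0, 0.0, 0.0] rows 4.2 dist mm 175
```

```bash
cat >> h.py <<'E'
def plan(wps,start=None):
    "wps: (x,y,z,yaw[,pitch]); prints for each call travel, rot and rows needed"
    from scipy.spatial.transform import Slerp
    s=sensors.sense(); p,q=(np.array(s['ee_pos']),R.from_quat(s['orientation'])) if start is None else start
    for w in wps:
        P=np.array(w[:3],float); Q=down(*w[3:]); t=q.inv().apply(P-p)/.1; rv=(q.inv()*Q).as_rotvec()
        k=max(1,int(np.ceil(max(abs(t).max()-.001,np.linalg.norm(rv)/np.deg2rad(50))))); sl=Slerp([0,1],R.concatenate([q,Q]))
        for i in range(k):
            a,b=sl(i/k),sl((i+1)/k); t=a.inv().apply((P-p)/k)/.1; rv=(a.inv()*b).as_rotvec()/np.pi
            n=max(np.linalg.norm(t)*100/41.7,np.linalg.norm(rv)*180/7.16)
            print('->',w if i==k-1 else '.','travel',(np.round(t,3)+0).tolist(),'rot',(np.round(rv,3)+0).tolist(),'rows %.1f'%n)
        p,q=P,Q
E
python3 - <<'E'
from h import *
plan([(.57,-.23,.32,0)])
E
```

```text
-> . travel [0.902, -0.314, -0.139] rot [0.0, 0.0, 0.023] rows 2.3
-> . travel [0.876, -0.379, -0.139] rot [0.0, 0.0, 0.023] rows 2.3
-> . travel [0.847, -0.442, -0.139] rot [0.0, 0.0, 0.023] rows 2.3
-> . travel [0.812, -0.502, -0.139] rot [0.0, 0.0, 0.023] rows 2.3
-> (0.57, -0.23, 0.32, 0) travel [0.774, -0.56, -0.139] rot [0.0, 0.0, 0.023] rows 2.3
```

Request:
send_rows([
  {"travel": [0.45,-0.16,-0.07],"rot": [0,0,0.012]},
  {"travel": [0.9,-0.31,-0.14],"rot": [0,0,0.023]},
  {"travel": [0.9,-0.31,-0.14],"rot": [0,0,0.023]},
  {"travel": [0.9,-0.31,-0.14],"rot": [0,0,0.023]},
])

```text
time: 1.53
ee_pos: [0.2799, -0.4748, 0.2652]
orientation: [0.989, 0.147, 0.001, 0.0]
ft_force: [-0.4, -0.6, -0.2]
finger_gap: 0.999
grip_force: 0.0
```

Request:
send_rows([
  {"travel": [0.44,-0.19,-0.07],"rot": [0,0,0.012]},
  {"travel": [0.88,-0.38,-0.14],"rot": [0,0,0.023]},
  {"travel": [0.88,-0.38,-0.14],"rot": [0,0,0.023]},
  {"travel": [0.88,-0.38,-0.14],"rot": [0,0,0.023]},
])

```text
time: 1.87
ee_pos: [0.3527, -0.4138, 0.2788]
orientation: [0.994, 0.111, 0.0, 0.001]
ft_force: [-0.8, -0.2, -0.8]
finger_gap: 1.0
grip_force: 0.0
```

Request:
send_rows([
  {"travel": [0.42,-0.22,-0.07],"rot": [0,0,0.012]},
  {"travel": [0.85,-0.44,-0.14],"rot": [0,0,0.023]},
  {"travel": [0.85,-0.44,-0.14],"rot": [0,0,0.023]},
  {"travel": [0.85,-0.44,-0.14],"rot": [0,0,0.023]},
])

```text
time: 2.2
ee_pos: [0.4257, -0.353, 0.2925]
orientation: [0.997, 0.075, 0.0, 0.0]
ft_force: [-1.2, -0.4, -0.3]
finger_gap: 0.999
grip_force: 0.0
```

Request:
send_rows([
  {"travel": [0.4,-0.25,-0.07],"rot": [0,0,0.012]},
  {"travel": [0.81,-0.5,-0.14],"rot": [0,0,0.023]},
  {"travel": [0.81,-0.5,-0.14],"rot": [0,0,0.023]},
  {"travel": [0.81,-0.5,-0.14],"rot": [0,0,0.023]},
])

```text
time: 2.53
ee_pos: [0.4983, -0.292, 0.3061]
orientation: [0.999, 0.039, 0.0, 0.0]
ft_force: [-0.8, 0.2, -0.8]
finger_gap: 1.003
grip_force: 0.0
```

Request:
send_rows([
  {"travel": [0.4,-0.28,-0.07],"rot": [0,0,0.012]},
  {"travel": [0.77,-0.56,-0.14],"rot": [0,0,0.023]},
  {"travel": [0.77,-0.56,-0.14],"rot": [0,0,0.023]},
  {"travel": [0.77,-0.56,-0.14],"rot": [0,0,0.023]},
  {"travel": [0.77,-0.56,-0.14],"rot": [0,0,0.023]},
])

```text
time: 2.95
ee_pos: [0.5687, -0.232, 0.3196]
orientation: [1.0, 0.001, -0.001, 0.001]
ft_force: [-0.1, -0.2, -0.0]
finger_gap: 0.997
grip_force: 0.0
```

```bash
cat > look.py <<'E'
from h import *
import sys
np.set_printoptions(precision=4,suppress=True)
def look(name,names,z):
    s=sensors.sense(); print('t',s['time'],s['ee_pos'],R.from_quat(s['orientation']).as_matrix()[:,0],s['finger_gap'],s['ft_force'])
    mp=campose('wrist'); im,d=get_image('wrist'); cv2.imwrite(f'pics/{name}.png',im); C=cloud('wrist',d,mp)
    np.savez(f'pics/{name}.npz',C=C,T=mp[1])
    for t in names:
        for r in tip_of(t,'wrist')[:5]:
            if r['score']<.3: continue
            u,v=r['position']; print(t,round(r['score'],2),np.round([u,v],1),'onz',onz('wrist',(u,v),z.get(t,.02),mp),'depth',C[min(399,max(0,int(round(v)))),min(639,max(0,int(round(u))))])
    return im,C,mp
E
python3 - <<'E'
from look import *
look('w1',['tab','cover_hinge','pocket0','pin','case','bulb1','bulb1_cap','spent_bulb','spent_bulb_cap','scrap_tray'],{'bulb1':.025,'tab':.09,'pocket0':.033,'pin':.026,'bulb1_cap':.012,'spent_bulb':.033,'scrap_tray':0,'case':0})
E
```

```text
t 2.95 [ 0.5687 -0.232   0.3196] [ 1.      0.0029 -0.0025] 0.9972292582261428 [-0.0695 -0.1857 -0.0321]
tab 0.65 [257.8 238.5] onz [ 0.476  -0.1586  0.09  ] depth [ 0.4749 -0.1581  0.0863]
case 0.63 [258.7 161.9] onz [ 0.5555 -0.1485  0.    ] depth [ 0.5727 -0.1639  0.079 ]
bulb1 0.97 [389.1 230.6] onz [ 0.4568 -0.342   0.025 ] depth [ 0.4631 -0.338   0.0399]
bulb1 0.92 [404.8 127.4] onz [ 0.6081 -0.3512  0.025 ] depth [ 0.6105 -0.3464  0.0424]
bulb1 0.75 [395.7 187.2] onz [ 0.5246 -0.3461  0.025 ] depth [ 0.5299 -0.342   0.0414]
bulb1_cap 0.78 [419.6 165.6] onz [ 0.5531 -0.3812  0.012 ] depth [ 0.5501 -0.3853  0.002 ]
bulb1_cap 0.59 [308.1 271.5] onz [ 0.3779 -0.2201  0.012 ] depth [ 0.3711 -0.2196  0.0029]
scrap_tray 0.62 [309.2 270. ] onz [ 0.3731 -0.2216  0.    ] depth [ 0.3744 -0.2213  0.0021]
```

View pics/w1.png

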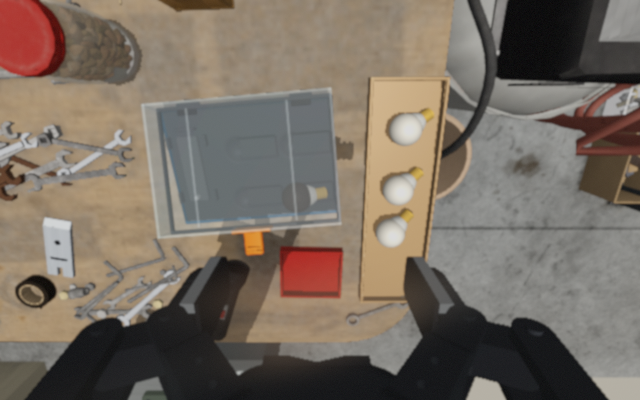

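The picture shows bulbs at (391,232), (400,187) and (406,127), with their caps up and to the right. The cover is a little ajar, with the tab at (254,242). The spent bulb shows at (300,195), the tray at (311,272) and the blade at (58,247).

```bash
python3 - <<'E'
from h import *
np.set_printoptions(precision=4,suppress=True)
C=np.load('pics/w1.npz')['C']
m=np.zeros((400,640),np.uint8); cv2.fillPoly(m,[np.array([[165,120],[318,108],[325,205],[175,215]])],1)
P=C[m>0]; P=P[(P[:,2]>.05)&(P[:,2]<.14)]; print(len(P),m.sum())
for _ in range(4):
    A=np.c_[P[:,:2],np.ones(len(P))]; c=np.linalg.lstsq(A,P[:,2],rcond=None)[0]; r=P[:,2]-A@c; P=P[abs(r)<max(.002,2*r.std())]
print('plane',c,r.std(),'ang',np.hypot(*c[:2]),'dir',np.rad2deg(np.arctan2(c[1],c[0])))
for uv in [(143,103),(331,90),(339,224),(160,236),(245,238),(262,232),(254,250)]: print(uv,C[uv[1]-1:uv[1]+2,uv[0]-1:uv[0]+2].reshape(-1,3)[[0,4,8]])
im=cv2.imread('pics/w1.png'); hsv=cv2.cvtColor(im,cv2.COLOR_BGR2HSV)
o=cv2.inRange(hsv,(5,180,150),(18,255,255)); o[:225]=0;o[270:]=0; o[:,:230]=0;o[:,280:]=0
Q=C[o>0]; print('orange',len(Q),Q.mean(0),Q.min(0),Q.max(0))
print(cv2.minAreaRect((Q[:,:2]*1000).astype(np.float32)))
print(np.linalg.lstsq(np.c_[Q[:,:2],np.ones(len(Q))],Q[:,2],rcond=None)[0])
# shapes in polygons
def rect(poly,lo,hi,t):
    m=np.zeros((400,640),np.uint8); cv2.fillPoly(m,[np.array(poly)],1); P=C[m>0]; P=P[(P[:,2]>lo)&(P[:,2]<hi)]
    print(t,cv2.minAreaRect((P[:,:2]*1000).astype(np.float32)))
rect([[275,243],[348,243],[348,303],[275,303]],.012,.03,'tray')
rect([[360,70],[455,70],[445,305],[352,305]],.010,.02,'carton')
rect([[120,95],[360,80],[360,245],[150,245]],.012,.025,'case')
E
```

```text
14838 14886
plane [-0.2532 -0.0212  0.2218] 0.000774372822607062 ang 0.25411909411342093 dir -175.208695816465
(143, 103) [[ 0.6393  0.0075 -0.0004]
 [ 0.6399 -0.0262  0.0601]
 [ 0.6388 -0.0278  0.0612]]
(331, 90) [[ 0.656  -0.2489  0.0605]
 [ 0.6549 -0.2501  0.0616]
 [ 0.654  -0.2543 -0.0003]]
(339, 224) [[ 0.5027 -0.2593  0.1015]
 [ 0.5008 -0.2606  0.1002]
 [ 0.4544 -0.2706 -0.0006]]
(160, 236) [[ 0.4862 -0.0399  0.101 ]
 [ 0.4837 -0.0397  0.0988]
 [ 0.4837 -0.0422  0.1015]]
(245, 238) [[ 0.4755 -0.1398  0.0847]
 [ 0.4743 -0.1411  0.0852]
 [ 0.4734 -0.1426  0.0863]]
(262, 232) [[ 0.4835 -0.162   0.0836]
 [ 0.4805 -0.1626  0.0802]
 [ 0.4405 -0.1485 -0.0004]]
(254, 250) [[ 0.4613 -0.1516  0.0905]
 [ 0.4591 -0.1525  0.089 ]
 [ 0.4592 -0.1544  0.092 ]]
orange 404 [ 0.4675 -0.152   0.0868] [ 0.4017 -0.2323 -0.0026] [ 0.6523 -0.117   0.442 ]
((527.6943969726562, -179.04287719726562), (31.450456619262695, 271.0000915527344), 65.66134643554688)
[ 1.104  -0.8411 -0.5571]
tray ((374.6679992675781, -224.40786743164062), (100.03349304199219, 87.77128601074219), 88.6294174194336)
carton ((496.19232177734375, -356.5374755859375), (352.5581970214844, 104.38823699951172), 0.45880767703056335)
case ((600.2710571289062, -115.55827331542969), (19.165851593017578, 289.1280822753906), 13.74930477142334)
```

```bash
cat >> h.py <<'E'
CY=4.6; HX=np.array([.639,-.139]); CO=HX-.082*np.array([np.cos(np.deg2rad(CY)),np.sin(np.deg2rad(CY))])
def case(p): # case frame -> world
    a=np.deg2rad(CY); return np.array([CO[0]+p[0]*np.cos(a)-p[1]*np.sin(a),CO[1]+p[0]*np.sin(a)+p[1]*np.cos(a),p[2]])
def tabp(th,r=.185): return case([.082-r*np.cos(th)+.02*np.sin(th),0,.02+r*np.sin(th)+.02*np.cos(th)])
E
python3 - <<'E'
from h import *
t=tabp(.25); print(t)
plan([(t[0],t[1],.20,CY),(t[0],t[1],t[2]+.001,CY)])
th=np.linspace(.25,1.86,33); P=np.array([[-.185*np.cos(x)+.02*np.sin(x),.185*np.sin(x)+.02*np.cos(x)] for x in th])/.1
for k in range(4):
    print([(round(a,2),round(-b,2)) for a,b in P[8*k+1:8*k+9]-P[8*k]])
E
```

```text
[ 0.46526072 -0.15297873  0.08514798]
-> . travel [-0.521, -0.389, 0.602] rot [0.0, 0.0, -0.012] rows 2.1
-> (np.float64(0.46526072496914056), np.float64(-0.15297873016002347), 0.2, 4.6) travel [-0.506, -0.409, 0.602] rot [0.0, 0.0, -0.012] rows 2.1
-> . travel [0.0, 0.0, 0.569] rot [0.0, 0.0, 0.0] rows 1.4
-> (np.float64(0.46526072496914056), np.float64(-0.15297873016002347), np.float64(0.08614798089629963), 4.6) travel [0.0, 0.0, 0.569] rot [0.0, 0.0, 0.0] rows 1.4
[(np.float64(0.03), np.float64(-0.09)), (np.float64(0.07), np.float64(-0.17)), (np.float64(0.12), np.float64(-0.25)), (np.float64(0.17), np.float64(-0.34)), (np.float64(0.22), np.float64(-0.41)), (np.float64(0.27), np.float64(-0.49)), (np.float64(0.33), np.float64(-0.56)), (np.float64(0.39), np.float64(-0.63))]
[(np.float64(0.07), np.float64(-0.07)), (np.float64(0.14), np.float64(-0.13)), (np.float64(0.21), np.float64(-0.19)), (np.float64(0.28), np.float64(-0.24)), (np.float64(0.36), np.float64(-0.3)), (np.float64(0.44), np.float64(-0.34)), (np.float64(0.53), np.float64(-0.39)), (np.float64(0.61), np.float64(-0.43))]
[(np.float64(0.09), np.float64(-0.03)), (np.float64(0.18), np.float64(-0.07)), (np.float64(0.27), np.float64(-0.09)), (np.float64(0.36), np.float64(-0.11)), (np.float64(0.45), np.float64(-0.13)), (np.float64(0.54), np.float64(-0.14)), (np.float64(0.63), np.float64(-0.15)), (np.float64(0.73), np.float64(-0.15))]
[(np.float64(0.09), np.float64(0.0)), (np.float64(0.19), np.float64(0.01)), (np.float64(0.28), np.float64(0.02)), (np.float64(0.37), np.float64(0.04)), (np.float64(0.46), np.float64(0.06)), (np.float64(0.55), np.float64(0.08)), (np.float64(0.64), np.float64(0.11)), (np.float64(0.73), np.float64(0.14))]
```

Request:
send_rows([
  {"travel": [-0.26,-0.2,0.3],"rot": [0,0,-0.006]},
  {"travel": [-0.52,-0.39,0.6],"rot": [0,0,-0.012]},
  {"travel": [-0.52,-0.39,0.6],"rot": [0,0,-0.012]},
  {"travel": [-0.52,-0.39,0.6],"rot": [0,0,-0.012]},
])

```text
time: 3.83
ee_pos: [0.5142, -0.1896, 0.2575]
orientation: [1.0, 0.02, -0.004, -0.002]
ft_force: [0.3, -0.2, 0.7]
finger_gap: 1.0
grip_force: 0.0
```

Request:
send_rows([
  {"travel": [-0.26,-0.2,0.3],"rot": [0,0,-0.006]},
  {"travel": [-0.51,-0.41,0.6],"rot": [0,0,-0.012]},
  {"travel": [-0.51,-0.41,0.6],"rot": [0,0,-0.012]},
  {"travel": [-0.51,-0.41,0.6],"rot": [0,0,-0.012]},
])

```text
time: 4.17
ee_pos: [0.4638, -0.1518, 0.1995]
orientation: [0.999, 0.039, -0.001, -0.0]
ft_force: [0.9, -0.7, 1.0]
finger_gap: 1.001
grip_force: 0.0
```

Request:
send_rows([
  {"travel": [0,0,0.3],"rot": [0,0,0]},
  {"travel": [0,0,0.6],"rot": [0,0,0]},
  {"travel": [0,0,0.85],"rot": [0,0,0]},
  {"travel": [0,0,0.9],"rot": [0,0,0]},
  {"travel": [0,0,0.9],"rot": [0,0,0]},
])

```text
time: 4.58
ee_pos: [0.4673, -0.1536, 0.1106]
orientation: [0.999, 0.039, 0.001, 0.0]
ft_force: [-0.5, -0.3, 0.4]
finger_gap: 1.003
grip_force: 0.0
```

Request:
send_rows([
  {"travel": [0,0,0.24],"rot": [0,0,0]},
  {"travel": [0,0,0.24],"rot": [0,0,0]},
  {"travel": [0,0,0.24],"rot": [0,0,0]},
])

```text
time: 4.83
ee_pos: [0.4667, -0.1532, 0.0877]
orientation: [0.999, 0.039, 0.001, 0.0]
ft_force: [0.4, 0.9, -0.2]
finger_gap: 0.994
grip_force: 0.0
```

Request:
send_rows([
  {"travel": [0,0,0],"rot": [0,0,0]},
  {"travel": [0,0,0],"rot": [0,0,0]},
  {"travel": [0,0,0],"rot": [0,0,0]},
  {"travel": [0,0,0],"rot": [0,0,0]},
  {"travel": [0,0,0],"rot": [0,0,0]},
  {"travel": [0,0,0],"rot": [0,0,0]},
  {"travel": [0,0,0],"rot": [0,0,0]},
  {"travel": [0,0,0],"rot": [0,0,0]},
], jaw=0, squeeze=25)

```text
time: 5.5
ee_pos: [0.4649, -0.1512, 0.0863]
orientation: [0.999, 0.038, -0.0, -0.001]
ft_force: [0.3, 5.7, 0.9]
finger_gap: 0.275
grip_force: 30.1
```

Gripped: the gap of 0.275 × 85 mm is 23.4 mm. Next is the arc.

Request:
send_rows([
  {"travel": [0.03,0,-0.09],"rot": [0,0,0]},
  {"travel": [0.07,0,-0.17],"rot": [0,0,0]},
  {"travel": [0.12,0,-0.25],"rot": [0,0,0]},
  {"travel": [0.17,0,-0.34],"rot": [0,0,0]},
  {"travel": [0.22,0,-0.41],"rot": [0,0,0]},
  {"travel": [0.27,0,-0.49],"rot": [0,0,0]},
  {"travel": [0.33,0,-0.56],"rot": [0,0,0]},
  {"travel": [0.39,0,-0.63],"rot": [0,0,0]},
])

```text
time: 6.17
ee_pos: [0.503, -0.1479, 0.1488]
orientation: [0.999, 0.039, -0.002, -0.002]
ft_force: [1.5, 5.0, -5.7]
finger_gap: 0.27
grip_force: 30.3
```

Request:
send_rows([
  {"travel": [0.07,0,-0.07],"rot": [0,0,0]},
  {"travel": [0.14,0,-0.13],"rot": [0,0,0]},
  {"travel": [0.21,0,-0.19],"rot": [0,0,0]},
  {"travel": [0.28,0,-0.24],"rot": [0,0,0]},
  {"travel": [0.36,0,-0.3],"rot": [0,0,0]},
  {"travel": [0.44,0,-0.34],"rot": [0,0,0]},
  {"travel": [0.53,0,-0.39],"rot": [0,0,0]},
  {"travel": [0.61,0,-0.43],"rot": [0,0,0]},
])

```text
time: 6.83
ee_pos: [0.5633, -0.1428, 0.1915]
orientation: [0.999, 0.039, -0.003, -0.002]
ft_force: [-2.7, 5.6, -5.4]
finger_gap: 0.275
grip_force: 30.9
```

```bash
python3 - <<'E'
from look import *
get_image('top'); s=sensors.sense(); print(s['ee_pos'],s['ft_force'],s['wrist_torque'],s['finger_gap'],s['grip_force'],s['qpos'],tabp(1.055))
E
```

```text
[ 0.5652 -0.1426  0.1923] [-1.4699  7.5546  0.0834] [ 1.0784  0.5776 -0.0277] 0.27318620027980933 31.43958181142807 [-0.2687  0.3749  1.633   0.0037  1.1372  1.2229] [ 0.5654 -0.1449  0.1908]
```

Request:
send_rows([
  {"travel": [0.09,0.02,-0.03],"rot": [0,0,0]},
  {"travel": [0.18,0.02,-0.07],"rot": [0,0,0]},
  {"travel": [0.27,0.02,-0.09],"rot": [0,0,0]},
  {"travel": [0.36,0.02,-0.11],"rot": [0,0,0]},
  {"travel": [0.45,0.02,-0.13],"rot": [0,0,0]},
  {"travel": [0.54,0.02,-0.14],"rot": [0,0,0]},
  {"travel": [0.63,0.02,-0.15],"rot": [0,0,0]},
  {"travel": [0.73,0.02,-0.15],"rot": [0,0,0]},
])

```text
time: 7.55
ee_pos: [0.6361, -0.1367, 0.2072]
orientation: [0.999, 0.039, -0.003, -0.004]
ft_force: [-4.4, 13.7, 2.7]
finger_gap: 0.273
grip_force: 33.4
```

Request:
send_rows([
  {"travel": [0.09,0,0],"rot": [0,0,0]},
  {"travel": [0.19,0,0.01],"rot": [0,0,0]},
  {"travel": [0.28,0,0.02],"rot": [0,0,0]},
  {"travel": [0.37,0,0.04],"rot": [0,0,0]},
  {"travel": [0.46,0,0.06],"rot": [0,0,0]},
  {"travel": [0.55,0,0.08],"rot": [0,0,0]},
  {"travel": [0.64,0,0.11],"rot": [0,0,0]},
  {"travel": [0.73,0,0.14],"rot": [0,0,0]},
])

```text
time: 8.22
ee_pos: [0.7098, -0.1304, 0.1934]
orientation: [0.999, 0.039, -0.002, -0.004]
ft_force: [-4.4, 13.6, 0.1]
finger_gap: 0.271
grip_force: 34.5
```

Request:
send_rows([
  {"travel": [0,0,0],"rot": [0,0,0]},
  {"travel": [0,0,0],"rot": [0,0,0]},
  {"travel": [0,0,0],"rot": [0,0,0]},
  {"travel": [0,0,0],"rot": [0,0,0]},
], jaw=0.7, squeeze=20)

```text
time: 8.55
ee_pos: [0.7105, -0.1361, 0.1938]
orientation: [0.999, 0.039, 0.0, 0.0]
ft_force: [-1.0, -0.2, -0.5]
finger_gap: 0.704
grip_force: 0.0
```

Request:
send_rows([
  {"travel": [0,0,-0.3],"rot": [0,0,0]},
  {"travel": [0,0,-0.6],"rot": [0,0,0]},
  {"travel": [0,0,-0.9],"rot": [0,0,0]},
  {"travel": [0,0,-0.9],"rot": [0,0,0]},
])

```text
time: 8.88
ee_pos: [0.7126, -0.1366, 0.2918]
orientation: [0.999, 0.038, 0.007, 0.002]
ft_force: [1.2, 0.5, 1.2]
finger_gap: 0.703
grip_force: 0.0
```

```bash
python3 - <<'E'
from look import *
print(sensors.sense()['ee_pos'])
plan([(.58,-.09,.32,CY)])
E
```

```text
[ 0.7126 -0.1366  0.2918]
-> . travel [-0.641, -0.283, -0.151] rot [0.001, -0.002, -0.001] rows 1.7
-> (0.58, -0.09, 0.32, 4.6) travel [-0.642, -0.284, -0.146] rot [0.001, -0.002, -0.001] rows 1.7
```

Request:
send_rows([
  {"travel": [-0.32,-0.14,-0.08],"rot": [0,0,0]},
  {"travel": [-0.64,-0.28,-0.15],"rot": [0.001,-0.002,0]},
  {"travel": [-0.64,-0.28,-0.15],"rot": [0.001,-0.002,0]},
  {"travel": [-0.64,-0.28,-0.15],"rot": [0.001,-0.002,0]},
])

```text
time: 9.22
ee_pos: [0.6435, -0.1127, 0.3]
orientation: [0.999, 0.039, -0.002, -0.001]
ft_force: [0.1, -0.2, 1.2]
finger_gap: 0.702
grip_force: 0.0
```

Request:
send_rows([
  {"travel": [-0.32,-0.14,-0.08],"rot": [0,0,0]},
  {"travel": [-0.64,-0.28,-0.15],"rot": [0,0,0]},
  {"travel": [-0.64,-0.28,-0.15],"rot": [0,0,0]},
  {"travel": [-0.64,-0.28,-0.15],"rot": [0,0,0]},
  {"travel": [-0.64,-0.28,-0.15],"rot": [0,0,0]},
])

```text
time: 9.63
ee_pos: [0.5798, -0.0902, 0.3141]
orientation: [0.999, 0.039, -0.002, -0.001]
ft_force: [0.1, -0.6, -1.4]
finger_gap: 0.7
grip_force: 0.0
```

```bash
python3 - <<'E'
from look import *
im,C,mp=look('w2',['tab','cover_hinge','pocket0','pin','case','bulb1','spent_bulb','spent_bulb_cap','blade','notch'],{'bulb1':.025,'tab':.19,'pocket0':.033,'pin':.026,'bulb1_cap':.012,'spent_bulb':.033,'spent_bulb_cap':.02,'scrap_tray':0,'case':0,'blade':.006,'notch':.006})
cv2.imwrite('pics/w2c.png',cv2.resize(im[60:300,150:530],None,fx=2.1,fy=2.1,interpolation=cv2.INTER_CUBIC))
E
```

```text
t 9.6333 [ 0.5798 -0.0902  0.3141] [ 0.997   0.0775 -0.0044] 0.7003032648429173 [ 0.1204 -0.597  -1.3764]
tab 0.59 [390.4  37.4] onz [ 0.7044 -0.1347  0.19  ] depth [ 0.7023 -0.1315  0.2041]
tab 0.53 [532.1 137.9] onz [ 0.6418 -0.2583  0.19  ] depth [ 0.6265 -0.3791  0.0183]
cover_hinge 0.59 [352.7 116.7] onz [ 0.6359 -0.1341  0.02  ] depth [ 0.6354 -0.1348  0.0178]
pocket0 0.94 [337.9 210. ] onz [ 0.508  -0.1264  0.033 ] depth [ 0.4994 -0.1288  0.0106]
pocket0 0.91 [390.2 212.6] onz [ 0.5098 -0.2006  0.033 ] depth [ 0.5156 -0.1956  0.0498]
pocket0 0.86 [396.8 158.7] onz [ 0.5872 -0.1974  0.033 ] depth [ 0.5824 -0.2043  0.0097]
pocket0 0.75 [342.6 159.5] onz [ 0.5806 -0.1255  0.033 ] depth [ 0.5752 -0.1284  0.0101]
case 0.82 [352.7 172.6] onz [ 0.5555 -0.1456  0.    ] depth [ 0.5598 -0.1433  0.0196]
bulb1 0.93 [476.2 250.5] onz [ 0.4557 -0.3417  0.025 ] depth [ 0.4635 -0.3326  0.0388]
bulb1 0.92 [490.5 210.8] onz [ 0.5206 -0.3465  0.025 ] depth [ 0.5251 -0.337   0.0388]
bulb1 0.76 [510.7 154.3] onz [ 0.6035 -0.3523  0.025 ] depth [ 0.6061 -0.3429  0.0399]
spent_bulb 0.82 [395.6 208.2] onz [ 0.517  -0.2072  0.033 ] depth [ 0.5241 -0.202   0.0517]
spent_bulb_cap 0.82 [419.8 207.9] onz [ 0.5154 -0.2461  0.02  ] depth [ 0.5181 -0.2434  0.0278]
blade 0.93 [138.5 244.4] onz [0.4157 0.1775 0.006 ] depth [0.4158 0.1788 0.005 ]
blade 0.38 [509.9 154.3] onz [ 0.6006 -0.3636  0.006 ] depth [ 0.6062 -0.3403  0.0419]
notch 0.73 [138.9 262.2] onz [0.3835 0.1804 0.006 ] depth [0.3833 0.1807 0.0051]
```

View pics/w2c.png

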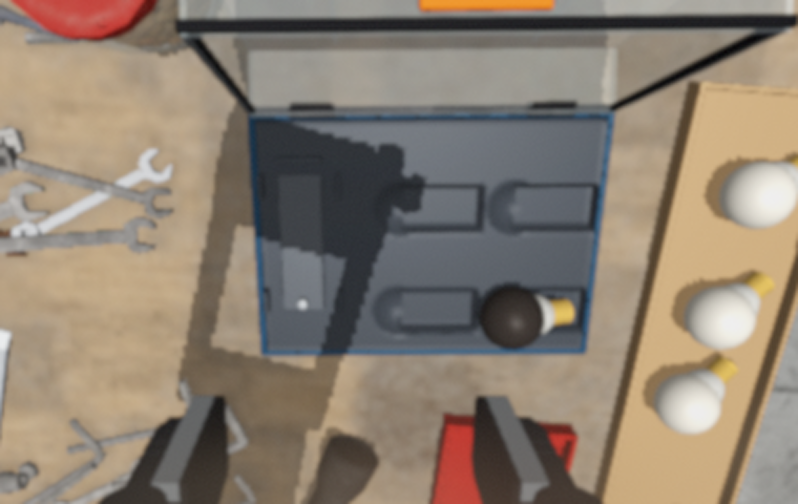

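The open case shows its four corners at crop (250,114), (613,114), (584,351) and (264,351), and the pin at (302,304). The dimples are near (405,207), (510,207) and (395,312). The spent bulb is at (512,318), with its cap to the right.

```bash
python3 - <<'E'
from h import *
np.set_printoptions(precision=4,suppress=True)
C=np.load('pics/w2.npz'); T=C['T']; C=C['C']; mp=(camera_model('wrist'),T)
im=cv2.imread('pics/w2.png'); hsv=cv2.cvtColor(im,cv2.COLOR_BGR2HSV)
cor=[onz('wrist',(c[0]/2.1+150,c[1]/2.1+60),.02,mp) for c in [(250,114),(613,114),(584,351),(264,351)]]
cor=np.array(cor)[:,:2]; print(cor, cor.mean(0))
for a,b in [(0,1),(3,2)]: d=cor[b]-cor[a]; print('w',np.linalg.norm(d),np.rad2deg(np.arctan2(d[0],-d[1])))
for a,b in [(3,0),(2,1)]: d=cor[b]-cor[a]; print('d',np.linalg.norm(d),np.rad2deg(np.arctan2(d[1],d[0])))
print('pin',onz('wrist',(302/2.1+150,304/2.1+60),.0345,mp))
# deck depth: pts with z .015-.022 near case
m=np.zeros((400,640),np.uint8); cv2.fillPoly(m,[(np.array([(240,108),(625,108),(595,360),(255,360)])/2.1+[150,60]).astype(int)],1)
P=C[(m>0)&(C[...,2]>.014)&(C[...,2]<.07)]; r=cv2.minAreaRect((P[:,:2]*1000).astype(np.float32)); print('rect',r,np.median(P[:,2]))
# bulbs: sphere fits
def sph(c,rad=17):
    v,u=np.mgrid[:400,:640]; k=(u-c[0])**2+(v-c[1])**2<rad**2; Q=C[k]; Q=Q[Q[:,2]>.028]
    from scipy.optimize import least_squares
    f=lambda x:np.linalg.norm(Q-x,axis=1)-.0215
    s=least_squares(f,Q.mean(0)-[0,0,.015],loss='soft_l1',f_scale=.001); return s.x,len(Q),np.median(abs(s.fun))
for c in [(395,209),(476.5,250.5),(491,211),(510.7,154)]: print(c,*sph(c,14))
for c in [(570,313),(727,368),(760,284),(797,160)]: print('cap',onz('wrist',(c[0]/2.1+150,c[1]/2.1+60),.02,mp))
E
```

```text
[[ 0.6306 -0.024 ]
 [ 0.6479 -0.2506]
 [ 0.4861 -0.2641]
 [ 0.4686 -0.0382]] [ 0.5583 -0.1442]
w 0.22727670500828584 4.378789563286528
w 0.22657337065025082 4.4284021509838425
d 0.16255745089124132 4.999086726594438
d 0.16235517107792286 4.7516106173101385
pin [ 0.5117 -0.0639  0.0345]
rect ((559.3936767578125, -143.65354919433594), (171.64828491210938, 233.54603576660156), 4.394313335418701) 0.018730970142867398
(395, 209) [ 0.5124 -0.2051  0.0319] 594 0.00041010988999820586
(476.5, 250.5) [ 0.4533 -0.3438  0.0231] 498 0.0004769748826989207
(491, 211) [ 0.5203 -0.3495  0.0232] 532 0.0004972484675145467
(510.7, 154) [ 0.6056 -0.352   0.0232] 602 0.000489545751721606
cap [ 0.5139 -0.2488  0.02  ]
cap [ 0.4809 -0.3684  0.02  ]
cap [ 0.5448 -0.3739  0.02  ]
cap [ 0.6288 -0.3738  0.02  ]
```

```bash
python3 - <<'E'
from h import *
np.set_printoptions(precision=4,suppress=True)
C=np.load('pics/w2.npz')['C'].reshape(-1,3)
a=np.deg2rad(4.6); d=C[:,:2]-[.558,-.1443]; X=d[:,0]*np.cos(a)+d[:,1]*np.sin(a); Y=-d[:,0]*np.sin(a)+d[:,1]*np.cos(a); Z=C[:,2]+.0013
for nm,xr,yr in [('BL',(.0,.06),(-.035,.05)),('BR',(0,.06),(-.11,-.03)),('FL',(-.08,-.02),(-.035,.05))]:
    k=(X>xr[0])&(X<xr[1])&(Y>yr[0])&(Y<yr[1])&(Z<.0165)
    print(nm,k.sum(),'x',np.percentile(X[k],[2,50,98]),'y',np.percentile(Y[k],[1,50,99]))
k=(abs(X)<.08)&(Y>.05)&(Y<.112)&(Z>.0235)&(Z<.05); print('bed',k.sum(),np.percentile(X[k],[1,50,99]),np.percentile(Y[k],[1,50,99]),np.median(Z[k]))
p=np.array([.5117,-.0639])-[.558,-.1443]; print('pin case',p[0]*np.cos(a)+p[1]*np.sin(a),-p[0]*np.sin(a)+p[1]*np.cos(a))
plan([(.5124,-.2051,.15,94.6),(.5124,-.2051,.055,94.6),(.5124,-.2051,.042,94.6)])
E
```

```text
BL 949 x [0.0074 0.0212 0.0359] y [-0.0345 -0.0035  0.0303]
BR 1034 x [0.0075 0.0211 0.0356] y [-0.1094 -0.0761 -0.0307]
FL 798 x [-0.0652 -0.0521 -0.0381] y [-0.0341 -0.0034  0.0308]
bed 1522 [-0.0451  0.0062  0.0567] [0.0578 0.0841 0.11  ] 0.026364002973370108
pin case -0.03970286855648399 0.08385423202430844
-> . travel [-0.371, 0.552, 0.819] rot [-0.001, 0.0, -0.25] rows 6.3
-> (0.5124, -0.2051, 0.15, 94.6) travel [-0.653, 0.125, 0.82] rot [-0.001, 0.0, -0.25] rows 6.3
-> (0.5124, -0.2051, 0.055, 94.6) travel [0.0, 0.0, 0.95] rot [0.0, 0.0, 0.0] rows 2.3
-> (0.5124, -0.2051, 0.042, 94.6) travel [0.0, 0.0, 0.13] rot [0.0, 0.0, 0.0] rows 0.3
```

Request:
send_rows([
  {"travel": [-0.06,0.09,0.13],"rot": [0,0,-0.04]},
  {"travel": [-0.12,0.18,0.26],"rot": [0,0,-0.08]},
  {"travel": [-0.18,0.27,0.4],"rot": [0,0,-0.12]},
  {"travel": [-0.25,0.37,0.53],"rot": [0,0,-0.16]},
  {"travel": [-0.31,0.46,0.67],"rot": [0,0,-0.2]},
  {"travel": [-0.37,0.55,0.82],"rot": [-0.001,0,-0.24]},
  {"travel": [-0.37,0.55,0.82],"rot": [-0.001,0,-0.25]},
  {"travel": [-0.37,0.55,0.82],"rot": [-0.001,0,-0.25]},
], jaw=0.75)

```text
time: 10.85
ee_pos: [0.5448, -0.1474, 0.231]
orientation: [0.908, 0.418, -0.003, -0.002]
ft_force: [0.4, -0.3, 0.4]
finger_gap: 0.749
grip_force: 0.0
```

Request:
send_rows([
  {"travel": [-0.11,0.02,0.13],"rot": [0,0,-0.04]},
  {"travel": [-0.22,0.04,0.26],"rot": [0,0,-0.08]},
  {"travel": [-0.33,0.06,0.4],"rot": [0,0,-0.12]},
  {"travel": [-0.44,0.08,0.53],"rot": [0,0,-0.16]},
  {"travel": [-0.55,0.1,0.67],"rot": [0,0,-0.2]},
  {"travel": [-0.65,0.12,0.82],"rot": [-0.001,0,-0.24]},
  {"travel": [-0.65,0.12,0.82],"rot": [-0.001,0,-0.25]},
  {"travel": [-0.65,0.12,0.82],"rot": [-0.001,0,-0.25]},
])

```text
time: 11.52
ee_pos: [0.5119, -0.2045, 0.1498]
orientation: [0.68, 0.734, -0.001, -0.001]
ft_force: [-0.4, -0.6, -0.5]
finger_gap: 0.753
grip_force: 0.0
```

```bash
cat >> look.py <<'E'
from scipy.optimize import least_squares
def sph(C,c,rad,zmin=.028):
    v,u=np.mgrid[:400,:640]; k=(u-c[0])**2+(v-c[1])**2<rad**2; Q=C[k]; Q=Q[(Q[:,2]>zmin)&(Q[:,2]<.2)]
    s=least_squares(lambda x:np.linalg.norm(Q-x,axis=1)-.0215,Q.mean(0)-[0,0,.015],loss='soft_l1',f_scale=.001)
    return s.x,len(Q),np.median(abs(s.fun))
E
python3 - <<'E'
from look import *
im,C,mp=look('w3',['spent_bulb','spent_bulb_cap','pocket0'],{'pocket0':.033,'spent_bulb':.033,'spent_bulb_cap':.02})
c=proj('wrist',[.5124,-.2051,.033],mp); print(c,sph(C,c,25))
s=sensors.sense(); p=s['ee_pos']; plan([(.5124,-.2051,p[2],94.6)])
E
```

```text
t 11.5167 [ 0.5119 -0.2045  0.1498] [-0.0765  0.9971 -0.0006] 0.7534557608816153 [-0.437  -0.551  -0.5303]
spent_bulb 0.85 [316.6 198. ] onz [ 0.5125 -0.2049  0.033 ] depth [ 0.5124 -0.1982  0.0524]
spent_bulb_cap 0.65 [315.5 236.6] onz [ 0.5147 -0.2465  0.02  ] depth [ 0.5149 -0.2431  0.0277]
pocket0 0.9 [402.2 194.6] onz [ 0.5826 -0.1966  0.033 ] depth [ 0.5895 -0.2038  0.0108]
pocket0 0.8 [316.2 105.9] onz [ 0.5067 -0.1321  0.033 ] depth [ 0.5066 -0.133   0.0112]
pocket0 0.64 [411.3 102.6] onz [ 0.5774 -0.1244  0.033 ] depth [ 0.5836 -0.1249  0.0114]
pocket0 0.51 [334.1 344.6] onz [ 0.5413 -0.3561  0.033 ] depth [ 0.5432 -0.3693  0.02  ]
[316.4052 198.2149] (array([ 0.5122, -0.2049,  0.032 ]), 1954, np.float64(0.0002964819712564862))
-> (0.5124, -0.2051, np.float64(0.1509259855394127), 94.6) travel [-0.009, -0.005, 0.0] rot [0.0, 0.001, -0.001] rows 0.0
```

View pics/w3.png

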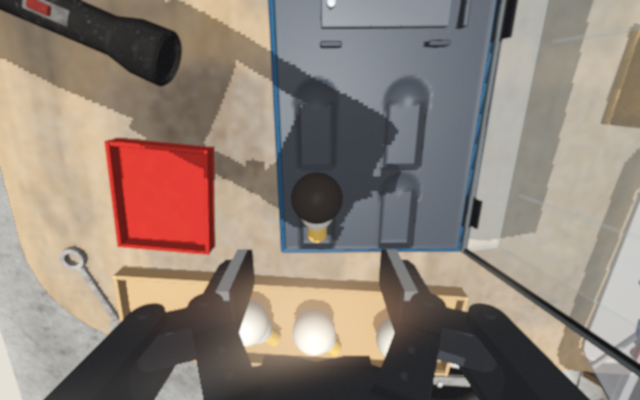

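The spent bulb is at (317,198) with its cap at (316,236). Three pockets are empty, at (316,100), (408,100) and (400,190), and the tray is at (160,197).

Request:
send_rows([
  {"travel": [0,0,0.3],"rot": [0,0,0]},
  {"travel": [0,0,0.6],"rot": [0,0,0]},
  {"travel": [0,0,0.85],"rot": [0,0,0]},
  {"travel": [0,0,0.95],"rot": [0,0,0]},
  {"travel": [0,0,0.95],"rot": [0,0,0]},
])

```text
time: 12.13
ee_pos: [0.5108, -0.2036, 0.0533]
orientation: [0.679, 0.734, -0.002, -0.002]
ft_force: [-0.5, 0.6, 0.6]
finger_gap: 0.751
grip_force: 0.0
```

Request:
send_rows([
  {"travel": [0,0,0.06],"rot": [0,0,0]},
  {"travel": [0,0,0.13],"rot": [0,0,0]},
  {"travel": [0,0,0.13],"rot": [0,0,0]},
  {"travel": [0,0,0.13],"rot": [0,0,0]},
])

```text
time: 12.47
ee_pos: [0.5122, -0.2046, 0.0426]
orientation: [0.679, 0.734, -0.001, 0.0]
ft_force: [0.4, 1.0, -0.0]
finger_gap: 0.751
grip_force: 0.0
```

Request:
send_rows([
  {"travel": [0,0,0],"rot": [0,0,0]},
  {"travel": [0,0,0],"rot": [0,0,0]},
  {"travel": [0,0,0],"rot": [0,0,0]},
  {"travel": [0,0,0],"rot": [0,0,0]},
], jaw=0.54, squeeze=20)

```text
time: 12.8
ee_pos: [0.5119, -0.2045, 0.0424]
orientation: [0.679, 0.734, -0.001, -0.0]
ft_force: [-0.2, 0.3, -0.3]
finger_gap: 0.537
grip_force: 0.0
```

Request:
send_rows([
  {"travel": [0,0,0],"rot": [0,0,0]},
  {"travel": [0,0,0],"rot": [0,0,0]},
  {"travel": [0,0,0],"rot": [0,0,0]},
  {"travel": [0,0,0],"rot": [0,0,0]},
], jaw=0.4, squeeze=20)

```text
time: 13.13
ee_pos: [0.5118, -0.2045, 0.0424]
orientation: [0.679, 0.734, -0.001, -0.0]
ft_force: [-1.5, 0.1, 6.3]
finger_gap: 0.489
grip_force: 19.9
```

```bash
python3 - <<'E'
from h import *
np.set_printoptions(precision=4,suppress=True)
C=np.load('pics/w3.npz')['C'].reshape(-1,3)
a=np.deg2rad(4.6); d=C[:,:2]-[.558,-.1443]; X=d[:,0]*np.cos(a)+d[:,1]*np.sin(a); Y=-d[:,0]*np.sin(a)+d[:,1]*np.cos(a); Z=C[:,2]
print('deck',np.median(Z[(abs(X)<.07)&(abs(Y)<.1)]))
for nm,xr,yr in [('BL',(.0,.06),(-.025,.05)),('BR',(0,.06),(-.11,-.035)),('FL',(-.08,-.02),(-.025,.05))]:
    k=(X>xr[0])&(X<xr[1])&(Y>yr[0])&(Y<yr[1])&(Z<.0165)
    print(nm,k.sum(),'x',np.percentile(X[k],[2,50,98]),'y',np.percentile(Y[k],[1,50,99]), 'max',Y[k].max(), X[k][np.argmax(Y[k])])
p=np.array([.5122,-.2049])-[.558,-.1443]; print('spent case',p[0]*np.cos(a)+p[1]*np.sin(a),-p[0]*np.sin(a)+p[1]*np.cos(a))
s=sensors.sense();p=s['ee_pos'];print(s['grip_force'],s['finger_gap'])
plan([(p[0],p[1],.13,94.6),(.375,-.211,.13,90),(.375,-.211,.055,90),(.375,-.211,.036,90)])
E
```

```text
deck 0.01968661395909188
BL 2612 x [0.0077 0.0229 0.0364] y [-0.0245  0.0046  0.0326] max 0.03474735882714893 0.019641950082555627
BR 2328 x [0.008  0.0232 0.0367] y [-0.1095 -0.0766 -0.0418] max -0.035000556375526036 0.012863956205291995
FL 2577 x [-0.0654 -0.0505 -0.0362] y [-0.0243  0.0049  0.0329] max 0.04735600307164765 -0.06861755392515448
spent case -0.05051252744762503 -0.05673168930018682
19.851114749908447 0.48888954151707525
-> (np.float64(0.5117786389741981), np.float64(-0.20449237529160114), 0.13, 94.6) travel [-0.001, -0.002, -0.876] rot [-0.001, 0.0, -0.001] rows 2.1
-> . travel [0.022, -0.684, 0.0] rot [0.0, 0.0, 0.013] rows 1.6
-> (0.375, -0.211, 0.13, 90) travel [-0.005, -0.685, 0.0] rot [0.0, 0.0, 0.013] rows 1.6
-> (0.375, -0.211, 0.055, 90) travel [0.0, 0.0, 0.75] rot [0.0, 0.0, 0.0] rows 1.8
-> (0.375, -0.211, 0.036, 90) travel [0.0, 0.0, 0.19] rot [0.0, 0.0, 0.0] rows 0.5
```

Request:
send_rows([
  {"travel": [0,0,-0.1],"rot": [0,0,0]},
  {"travel": [0,0,-0.25],"rot": [0,0,0]},
  {"travel": [0,0,-0.45],"rot": [0,0,0]},
  {"travel": [0,0,-0.65],"rot": [0,0,0]},
  {"travel": [0,0,-0.8],"rot": [0,0,0]},
  {"travel": [0,0,-0.88],"rot": [0,0,0]},
  {"travel": [0,0,-0.88],"rot": [0,0,0]},
])

```text
time: 13.72
ee_pos: [0.513, -0.2047, 0.132]
orientation: [0.679, 0.734, -0.0, 0.002]
ft_force: [-0.4, 0.2, -0.8]
finger_gap: 0.489
grip_force: 20.5
```

Request:
send_rows([
  {"travel": [0,-0.15,0],"rot": [0,0,0.003]},
  {"travel": [0.01,-0.35,0],"rot": [0,0,0.006]},
  {"travel": [0.02,-0.55,0],"rot": [0,0,0.01]},
  {"travel": [0.02,-0.68,0],"rot": [0,0,0.013]},
  {"travel": [0.02,-0.68,0],"rot": [0,0,0.013]},
])

```text
time: 14.13
ee_pos: [0.441, -0.207, 0.1292]
orientation: [0.694, 0.72, -0.002, -0.002]
ft_force: [-0.5, 0.2, 0.5]
finger_gap: 0.487
grip_force: 20.5
```

Request:
send_rows([
  {"travel": [0,-0.15,0],"rot": [0,0,0.003]},
  {"travel": [0,-0.35,0],"rot": [0,0,0.006]},
  {"travel": [0,-0.55,0],"rot": [0,0,0.01]},
  {"travel": [0,-0.68,0],"rot": [0,0,0.013]},
  {"travel": [0,-0.68,0],"rot": [0,0,0.013]},
  {"travel": [0,-0.68,0],"rot": [0,0,0.013]},
])

```text
time: 14.63
ee_pos: [0.3768, -0.2105, 0.1305]
orientation: [0.709, 0.706, -0.001, 0.0]
ft_force: [-0.2, 0.3, -0.8]
finger_gap: 0.489
grip_force: 20.6
```

```bash
python3 - <<'E'
from look import *
im,C,mp=look('w4',['spent_bulb','spent_bulb_cap','scrap_tray'],{'spent_bulb':.12,'spent_bulb_cap':.1})
print(sph(C,proj('wrist',sensors.sense()['ee_pos']-[0,0,.009],mp),30,.08))
cv2.imwrite('pics/w4.png',cv2.resize(im[100:400,180:480],(600,600)))
s=sensors.sense();plan([(.375,-.211,.055,90),(.375,-.211,.036,90)])
E
```

```text
t 14.6333 [ 0.3768 -0.2105  0.1305] [ 0.0044  1.     -0.0017] 0.48949039090238544 [-0.1709  0.322  -0.8226]
spent_bulb 0.86 [317.1 268.5] onz [ 0.3779 -0.2116  0.12  ] depth [ 0.3779 -0.1997  0.1386]
spent_bulb_cap 0.82 [314.6 316.9] onz [ 0.3762 -0.2579  0.1   ] depth [ 0.3766 -0.2434  0.1173]
scrap_tray 0.55 [312.  210.2] onz [ 0.3739 -0.2194  0.02  ] depth [ 0.3736 -0.2259  0.003 ]
(array([ 0.3776, -0.211 ,  0.1198]), 2813, np.float64(0.00036075173209754174))
-> (0.375, -0.211, 0.055, 90) travel [-0.005, -0.022, 0.754] rot [0.0, 0.0, -0.001] rows 1.8
-> (0.375, -0.211, 0.036, 90) travel [0.0, 0.0, 0.19] rot [0.0, 0.0, 0.0] rows 0.5
```

View pics/w4.png

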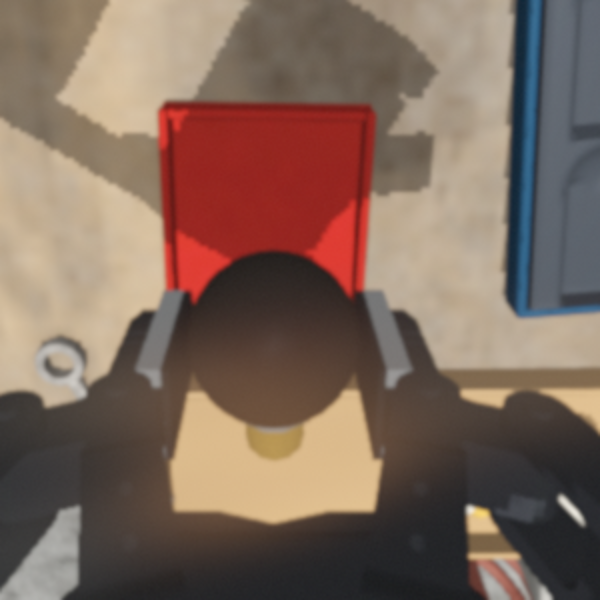

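The spent bulb hangs between the pads at crop (275,340), its cap toward -y and its slope kept, above the tray. I will lower it in.

Request:
send_rows([
  {"travel": [0,0,0.2],"rot": [0,0,0]},
  {"travel": [0,-0.01,0.4],"rot": [0,0,0]},
  {"travel": [0,-0.02,0.6],"rot": [0,0,0]},
  {"travel": [0,-0.02,0.75],"rot": [0,0,0]},
  {"travel": [0,-0.02,0.8],"rot": [0,0,0]},
  {"travel": [0,-0.02,0.8],"rot": [0,0,0]},
])

```text
time: 15.33
ee_pos: [0.3738, -0.2099, 0.0493]
orientation: [0.708, 0.706, -0.001, -0.002]
ft_force: [0.1, -0.8, -0.1]
finger_gap: 0.486
grip_force: 20.6
```

Request:
send_rows([
  {"travel": [0,0,0.03],"rot": [0,0,0]},
  {"travel": [0,0,0.06],"rot": [0,0,0]},
  {"travel": [0,0,0.09],"rot": [0,0,0]},
  {"travel": [0,0,0.12],"rot": [0,0,0]},
  {"travel": [0,0,0.14],"rot": [0,0,0]},
  {"travel": [0,0,0.14],"rot": [0,0,0]},
])

```text
time: 15.83
ee_pos: [0.3737, -0.2102, 0.0362]
orientation: [0.708, 0.706, -0.001, -0.001]
ft_force: [0.5, -0.4, 0.1]
finger_gap: 0.488
grip_force: 20.6
```

```bash
python3 - <<'E'
from look import *
s=sensors.sense();print(s['ee_pos'],s['ft_force'],s['finger_gap'],s['grip_force'])
E
```

```text
[ 0.3737 -0.2102  0.0362] [ 0.5117 -0.4428  0.1253] 0.48838251942643973 20.560022592544556
```

Request:
send_rows([
  {"travel": [0,0,0.01],"rot": [0,0,0]},
  {"travel": [0,0,0.01],"rot": [0,0,0]},
])

```text
time: 16.0
ee_pos: [0.3739, -0.2103, 0.0353]
orientation: [0.708, 0.706, -0.001, -0.0]
ft_force: [-0.8, -0.3, -1.8]
finger_gap: 0.489
grip_force: 20.6
```

Request:
send_rows([
  {"travel": [0,0,0],"rot": [0,0,0]},
  {"travel": [0,0,0],"rot": [0,0,0]},
  {"travel": [0,0,0],"rot": [0,0,0]},
  {"travel": [0,0,0],"rot": [0,0,0]},
], jaw=0.64)

```text
time: 16.33
ee_pos: [0.3739, -0.2103, 0.0354]
orientation: [0.708, 0.706, -0.001, -0.0]
ft_force: [-1.0, -0.2, -0.2]
finger_gap: 0.645
grip_force: 0.0
```

Request:
send_rows([
  {"travel": [0,0,-0.15],"rot": [0,0,0]},
  {"travel": [0,0,-0.35],"rot": [0,0,0]},
  {"travel": [0,0,-0.65],"rot": [0,0,0]},
  {"travel": [0,0,-0.95],"rot": [0,0,0]},
  {"travel": [0,0,-1],"rot": [0,0,0]},
  {"travel": [0,0,-1],"rot": [0,0,0]},
])

```text
time: 16.83
ee_pos: [0.3752, -0.2108, 0.1372]
orientation: [0.708, 0.706, -0.001, 0.002]
ft_force: [0.3, 0.2, -1.0]
finger_gap: 0.637
grip_force: 0.0
```

```bash
python3 - <<'E'
from look import *
im,C,mp=look('w5',['spent_bulb','spent_bulb_cap','scrap_tray'],{'spent_bulb':.0255,'spent_bulb_cap':.012})
c=proj('wrist',[.374,-.211,.0255],mp); print(c,sph(C,c,20,.02))
plan([(.375,.18,.25,175)])
E
```

```text
t 16.8333 [ 0.3752 -0.2108  0.1372] [ 0.0038  1.     -0.0038] 0.6368049912083655 [ 0.2993  0.1504 -0.9811]
spent_bulb 0.6 [312.3 198. ] onz [ 0.373  -0.2098  0.0255] depth [ 0.373  -0.2029  0.0453]
spent_bulb_cap 0.9 [312.7 237.3] onz [ 0.3728 -0.2517  0.012 ] depth [ 0.3732 -0.2475  0.0199]
[313.5603 199.3737] (array([ 0.3747, -0.2105,  0.0243]), 1260, np.float64(0.0003683569687151847))
-> . travel [0.974, 0.0, -0.29] rot [0.0, 0.0, -0.118] rows 3.0
-> . travel [0.907, 0.354, -0.29] rot [0.0, 0.0, -0.118] rows 3.0
-> . travel [0.716, 0.659, -0.291] rot [0.0, 0.0, -0.118] rows 3.0
-> (0.375, 0.18, 0.25, 175) travel [0.428, 0.875, -0.291] rot [0.0, 0.0, -0.118] rows 3.0
```

Request:
send_rows([
  {"travel": [0.3,0,-0.09],"rot": [0,0,-0.036]},
  {"travel": [0.6,0,-0.18],"rot": [0,0,-0.073]},
  {"travel": [0.97,0,-0.29],"rot": [0,0,-0.118]},
  {"travel": [0.97,0,-0.29],"rot": [0,0,-0.118]},
])

```text
time: 17.37
ee_pos: [0.3737, -0.1087, 0.1642]
orientation: [0.563, 0.827, -0.0, -0.002]
ft_force: [0.3, -0.6, 1.2]
finger_gap: 0.639
grip_force: 0.0
```

Request:
send_rows([
  {"travel": [0.3,0.12,-0.09],"rot": [0,0,-0.036]},
  {"travel": [0.6,0.24,-0.18],"rot": [0,0,-0.073]},
  {"travel": [0.91,0.35,-0.29],"rot": [0,0,-0.118]},
  {"travel": [0.91,0.35,-0.29],"rot": [0,0,-0.118]},
])

```text
time: 17.7
ee_pos: [0.3747, -0.0119, 0.1935]
orientation: [0.401, 0.916, 0.0, -0.001]
ft_force: [-0.2, -0.5, 0.3]
finger_gap: 0.638
grip_force: 0.0
```

Request:
send_rows([
  {"travel": [0.24,0.22,-0.09],"rot": [0,0,-0.036]},
  {"travel": [0.48,0.44,-0.18],"rot": [0,0,-0.073]},
  {"travel": [0.72,0.66,-0.29],"rot": [0,0,-0.118]},
  {"travel": [0.72,0.66,-0.29],"rot": [0,0,-0.118]},
])

```text
time: 18.03
ee_pos: [0.3761, 0.0857, 0.2225]
orientation: [0.225, 0.974, 0.001, -0.0]
ft_force: [0.8, -0.0, 1.1]
finger_gap: 0.641
grip_force: 0.0
```

Request:
send_rows([
  {"travel": [0.14,0.29,-0.09],"rot": [0,0,-0.036]},
  {"travel": [0.28,0.58,-0.18],"rot": [0,0,-0.073]},
  {"travel": [0.43,0.87,-0.29],"rot": [0,0,-0.118]},
  {"travel": [0.43,0.87,-0.29],"rot": [0,0,-0.118]},
  {"travel": [0.43,0.87,-0.29],"rot": [0,0,-0.118]},
])

```text
time: 18.45
ee_pos: [0.3757, 0.1794, 0.2499]
orientation: [0.045, 0.999, -0.001, -0.002]
ft_force: [-0.3, -0.3, -1.4]
finger_gap: 0.64
grip_force: 0.0
```

```bash
python3 - <<'E'
from look import *
im,C,mp=look('w6',['blade','notch'],{'blade':.006,'notch':.006})
for r in masks_of('blade','wrist')[:1]:
    P=C[cv2.erode(r['region'].astype(np.uint8),np.ones((3,3)))>0]; m=r['region'].astype(np.uint8)
    pts=np.argwhere(m>0)[:,::-1]; W=np.array([onz('wrist',p,.006,mp) for p in pts])
    print(r['score'],r['extent'],cv2.minAreaRect((W[:,:2]*1000).astype(np.float32)),np.median(P[:,2]))
cv2.imwrite('pics/w6c.png',cv2.resize(im[60:300,200:440],(600,600),interpolation=cv2.INTER_CUBIC))
E
```

```text
t 18.45 [0.3757 0.1794 0.2499] [-0.9959  0.0907  0.0032] 0.6399765860222972 [-0.2682 -0.3005 -1.4042]
blade 0.84 [320.3 190.6] onz [0.4094 0.1798 0.006 ] depth [0.4104 0.1793 0.0044]
notch 0.98 [320.5 167.1] onz [0.3794 0.1827 0.006 ] depth [0.3794 0.1821 0.005 ]
0.58 [300.9, 151.2, 340.2, 226.0] ((412.6324768066406, 179.8270721435547), (40.81658935546875, 99.4500732421875), 79.28130340576172) 0.004952194023499168
```

View pics/w6c.png

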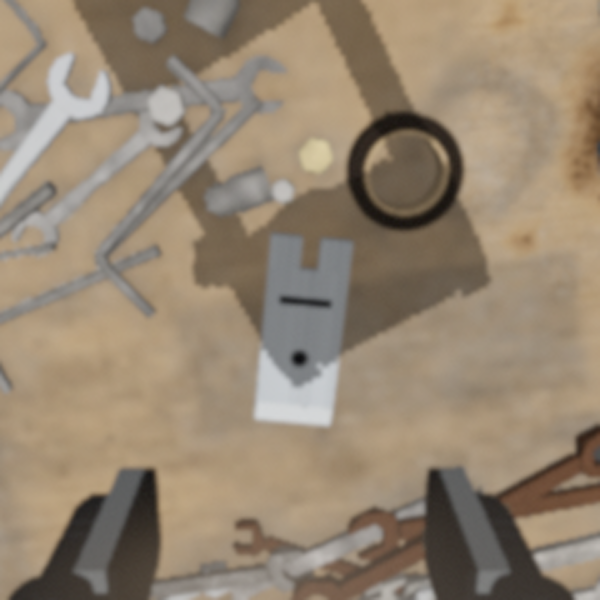

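The blade lies at crop (300,330). Its notched end is up at (312,240) and its bevel is at (292,422). The surroundings are clear of the fingers.

```bash
python3 - <<'E'
from look import *
T=np.load('pics/w6.npz')['T']; mp=(camera_model('wrist'),T)
k=[onz('wrist',(c[0]/2.5+200,c[1]/2.5+60),.006,mp)[:2] for c in [(271,236),(353,241),(330,426),(254,419)]]
k=np.array(k); print(k,k.mean(0)); d=k[2]+k[3]-k[0]-k[1]; print(np.rad2deg(np.arctan2(d[1],d[0])),np.linalg.norm(d)/2)
print(onz('wrist',(311/2.5+200,264/2.5+60),.006,mp))
plan([(.4125,.1798,.12,169.5),(.4125,.1798,.04,169.5)])
E
```

```text
[[0.3625 0.1695]
 [0.3685 0.2088]
 [0.4652 0.1903]
 [0.4576 0.151 ]] [0.4135 0.1799]
-10.916299055248796 0.0977293206833415
[0.378  0.1876 0.006 ]
-> . travel [-0.187, 0.03, 0.649] rot [0.0, -0.001, 0.014] rows 1.6
-> (0.4125, 0.1798, 0.12, 169.5) travel [-0.184, 0.037, 0.649] rot [0.0, -0.001, 0.014] rows 1.6
-> (0.4125, 0.1798, 0.04, 169.5) travel [0.0, 0.0, 0.8] rot [0.0, 0.0, 0.0] rows 1.9
```

Request:
send_rows([
  {"travel": [-0.09,0.02,0.32],"rot": [0,0,0.008]},
  {"travel": [-0.19,0.03,0.65],"rot": [0,-0.001,0.015]},
  {"travel": [-0.19,0.03,0.65],"rot": [0,-0.001,0.015]},
  {"travel": [-0.19,0.03,0.65],"rot": [0,-0.001,0.015]},
], jaw=0.64)

```text
time: 18.98
ee_pos: [0.3936, 0.179, 0.1848]
orientation: [0.07, 0.998, -0.002, -0.002]
ft_force: [-0.7, 0.1, 0.3]
finger_gap: 0.637
grip_force: 0.0
```

Request:
send_rows([
  {"travel": [-0.09,0.02,0.32],"rot": [0,0,0.008]},
  {"travel": [-0.19,0.04,0.65],"rot": [0,0,0.015]},
  {"travel": [-0.19,0.04,0.65],"rot": [0,0,0.015]},
  {"travel": [-0.19,0.04,0.65],"rot": [0,0,0.015]},
])

```text
time: 19.32
ee_pos: [0.4138, 0.1813, 0.1215]
orientation: [0.093, 0.996, -0.001, -0.0]
ft_force: [0.4, 0.0, -0.2]
finger_gap: 0.641
grip_force: 0.0
```

Request:
send_rows([
  {"travel": [0,0,0.3],"rot": [0,0,0]},
  {"travel": [0,0,0.6],"rot": [0,0,0]},
  {"travel": [0,0,0.8],"rot": [0,0,0]},
  {"travel": [0,0,0.8],"rot": [0,0,0]},
  {"travel": [0,0,0.8],"rot": [0,0,0]},
])

```text
time: 19.73
ee_pos: [0.4147, 0.1819, 0.0426]
orientation: [0.093, 0.996, -0.0, 0.001]
ft_force: [0.6, 0.2, -0.0]
finger_gap: 0.642
grip_force: 0.0
```

```bash
python3 - <<'E'
from look import *
im,C,mp=look('w7',['blade','notch'],{'blade':.006,'notch':.006})
plan([(.413,.1799,.0185,169.2)])
E
```

```text
t 19.7333 [0.4147 0.1819 0.0426] [-0.9828  0.1846 -0.0027] 0.6417011130038175 [ 0.5956  0.2043 -0.0483]
blade 0.59 [313.4 235.7] onz [0.4103 0.1803 0.006 ] depth [0.4104 0.18   0.0061]
notch 0.97 [312.9 171.5] onz [0.3731 0.1872 0.006 ] depth [ 0.3753  0.1867 -0.0017]
-> (0.413, 0.1799, 0.0185, 169.2) travel [0.022, -0.028, 0.247] rot [0.0, 0.002, 0.001] rows 0.6
```

Request:
send_rows([
  {"travel": [0.01,-0.01,0.12],"rot": [0,0,0]},
  {"travel": [0.02,-0.02,0.2],"rot": [0,0,0]},
  {"travel": [0.02,-0.02,0.23],"rot": [0,0,0]},
  {"travel": [0.02,-0.02,0.24],"rot": [0,0,0]},
  {"travel": [0.02,-0.02,0.24],"rot": [0,0,0]},
])

```text
time: 20.3
ee_pos: [0.4119, 0.18, 0.0171]
orientation: [0.093, 0.996, -0.001, 0.001]
ft_force: [-0.3, -0.0, -0.3]
finger_gap: 0.638
grip_force: 0.0
```

Request:
send_rows([
  {"travel": [0,0,0],"rot": [0,0,0]},
  {"travel": [0,0,0],"rot": [0,0,0]},
  {"travel": [0,0,0],"rot": [0,0,0]},
  {"travel": [0,0,0],"rot": [0,0,0]},
  {"travel": [0,0,0],"rot": [0,0,0]},
  {"travel": [0,0,0],"rot": [0,0,0]},
], jaw=0.3, squeeze=45)

```text
time: 20.8
ee_pos: [0.4123, 0.1803, 0.0178]
orientation: [0.093, 0.996, -0.0, 0.001]
ft_force: [-1.5, 0.9, 6.1]
finger_gap: 0.452
grip_force: 48.2
```

Request:
send_rows([
  {"travel": [0,0,-0.1],"rot": [0,0,0]},
  {"travel": [0,0,-0.3],"rot": [0,0,0]},
  {"travel": [0,0,-0.6],"rot": [0,0,0]},
  {"travel": [0,0,-0.9],"rot": [0,0,0]},
  {"travel": [0,0,-1],"rot": [0,0,0]},
  {"travel": [0,0,-1],"rot": [0,0,0]},
])

```text
time: 21.3
ee_pos: [0.4134, 0.1808, 0.1197]
orientation: [0.093, 0.996, 0.001, 0.004]
ft_force: [-0.1, 0.2, -2.2]
finger_gap: 0.447
grip_force: 45.9
```

```bash
python3 - <<'E'
from look import *
im,C,mp=look('w8',['blade','notch'],{'blade':.106,'notch':.106})
s=sensors.sense();print(s['grip_force'],s['wrist_torque'])
for r in masks_of('blade','wrist')[:1]:
    k=cv2.erode(r['region'].astype(np.uint8),np.ones((3,3)))>0; P=C[k]; P=P[(P[:,2]>.08)&(P[:,2]<.13)]
    print(r['score'],r['extent'],len(P),np.linalg.lstsq(np.c_[P[:,:2]-P[:,:2].mean(0),np.ones(len(P))],P[:,2],rcond=None)[0])
    z=np.median(P[:,2]); print(P.min(0),P.max(0))
E
```

```text
t 21.3 [0.4134 0.1808 0.1197] [-0.9827  0.1848 -0.007 ] 0.4465090144694577 [-0.0853  0.2341 -2.2464]
blade 0.79 [317.2 259.2] onz [0.4113 0.181  0.106 ] depth [0.4101 0.1811 0.1078]
notch 0.69 [314.6 188.5] onz [0.3743 0.1867 0.106 ] depth [ 0.4073  0.1804 -0.0014]
45.86406469345093 [-0.019  -0.026   0.0057]
0.58 [272.9, 167.0, 359.4, 340.4] 12347 [-0.0009  0.0029  0.1068]
[0.3627 0.1523 0.1008] [0.4673 0.2081 0.1091]
```

```bash
python3 -c "
import cv2
im=cv2.imread('pics/w8.png'); cv2.imwrite('pics/w8c.png',cv2.resize(im[120:400,180:460],(560,560)))"
```

```text
(no output)
```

View pics/w8c.png

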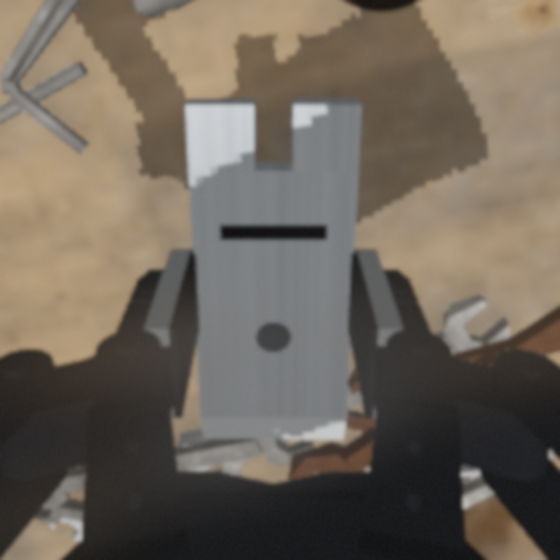

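The blade is held level, with the notch straight ahead at crop (274,105–165) and its edges at 186 and 362. Next I carry it over the bed, 15 mm short of its place, so notch and pin show in one picture.

```bash
python3 - <<'E'
from look import *
mp=(camera_model('wrist'),np.load('pics/w8.npz')['T']); s=sensors.sense(); Rm=R.from_quat(s['orientation'])
for c in [(274,101),(274,165),(186,104),(362,102),(202,420),(348,420)]:
    w=onz('wrist',(c[0]/2+180,c[1]/2+120),.1075,mp); print(Rm.inv().apply(w-s['ee_pos'])*1000)
x,y=.5513+.015*.997,-.0606+.0012
plan([(.50,.06,.13,177),(x,y,.12,184.6),(x,y,.085,184.6)])
E
```

```text
[45.9976  1.3697  8.2538]
[30.6273  1.3635  8.2348]
[ 45.3371 -18.4933   8.3093]
[45.7302 21.2253  8.1972]
[-43.5736 -18.3423   8.1989]
[-43.712   21.5716   8.0856]
-> . travel [-0.55, -0.505, -0.071] rot [0.0, 0.0, -0.021] rows 1.8
-> (0.5, 0.06, 0.13, 177) travel [-0.515, -0.541, -0.071] rot [0.0, 0.0, -0.021] rows 1.8
-> . travel [-0.362, -0.579, 0.05] rot [0.0, 0.0, -0.021] rows 1.6
-> (0.5662550000000001, -0.0594, 0.12, 184.6) travel [-0.323, -0.602, 0.05] rot [0.0, 0.0, -0.021] rows 1.6
-> (0.5662550000000001, -0.0594, 0.085, 184.6) travel [0.0, 0.0, 0.35] rot [0.0, 0.0, 0.0] rows 0.8
```

Request:
send_rows([
  {"travel": [-0.27,-0.25,-0.03],"rot": [0,0,-0.01]},
  {"travel": [-0.55,-0.5,-0.07],"rot": [0,0,-0.021]},
  {"travel": [-0.55,-0.5,-0.07],"rot": [0,0,-0.021]},
  {"travel": [-0.55,-0.5,-0.07],"rot": [0,0,-0.021]},
])

```text
time: 21.83
ee_pos: [0.4566, 0.1195, 0.1228]
orientation: [0.062, 0.998, -0.001, -0.001]
ft_force: [-0.5, 0.7, -1.1]
finger_gap: 0.448
grip_force: 46.0
```

Request:
send_rows([
  {"travel": [-0.26,-0.27,-0.03],"rot": [0,0,-0.01]},
  {"travel": [-0.51,-0.54,-0.07],"rot": [0,0,-0.021]},
  {"travel": [-0.51,-0.54,-0.07],"rot": [0,0,-0.021]},
  {"travel": [-0.51,-0.54,-0.07],"rot": [0,0,-0.021]},
])

```text
time: 22.17
ee_pos: [0.5002, 0.0608, 0.1301]
orientation: [0.028, 1.0, -0.001, -0.001]
ft_force: [-0.6, 0.6, -1.7]
finger_gap: 0.454
grip_force: 46.1
```

Request:
send_rows([
  {"travel": [-0.18,-0.29,0.02],"rot": [0,0,-0.01]},
  {"travel": [-0.36,-0.58,0.05],"rot": [0,0,-0.021]},
  {"travel": [-0.36,-0.58,0.05],"rot": [0,0,-0.021]},
  {"travel": [-0.36,-0.58,0.05],"rot": [0,0,-0.021]},
])

```text
time: 22.5
ee_pos: [0.5323, 0.0016, 0.1251]
orientation: [-0.005, 1.0, -0.0, -0.001]
ft_force: [-0.4, 0.2, -1.6]
finger_gap: 0.447
grip_force: 46.2
```

Request:
send_rows([
  {"travel": [-0.16,-0.3,0.02],"rot": [0,0,-0.01]},
  {"travel": [-0.32,-0.6,0.05],"rot": [0,0,-0.021]},
  {"travel": [-0.32,-0.6,0.05],"rot": [0,0,-0.021]},
  {"travel": [-0.32,-0.6,0.05],"rot": [0,0,-0.021]},
])

```text
time: 22.83
ee_pos: [0.5652, -0.0575, 0.1205]
orientation: [-0.038, 0.999, -0.0, -0.001]
ft_force: [-0.1, 0.9, -2.2]
finger_gap: 0.449
grip_force: 46.3
```

Request:
send_rows([
  {"travel": [0,0,0.15],"rot": [0,0,0]},
  {"travel": [0,0,0.3],"rot": [0,0,0]},
  {"travel": [0,0,0.35],"rot": [0,0,0]},
  {"travel": [0,0,0.35],"rot": [0,0,0]},
  {"travel": [0,0,0.35],"rot": [0,0,0]},
  {"travel": [0,0,0.35],"rot": [0,0,0]},
])

```text
time: 23.33
ee_pos: [0.5663, -0.0577, 0.0871]
orientation: [-0.039, 0.999, -0.001, 0.001]
ft_force: [0.3, 0.1, -1.3]
finger_gap: 0.449
grip_force: 46.3
```

```bash
python3 - <<'E'
from look import *
im,C,mp=look('w9',['pin','notch','blade'],{'pin':.026,'notch':.067,'blade':.067})
print(sensors.sense()['ee_pos'])
cv2.imwrite('pics/w9c.png',cv2.resize(im[80:400,160:480],(800,800),interpolation=cv2.INTER_CUBIC)[:600])
E
```

```text
t 23.3333 [ 0.5663 -0.0577  0.0871] [-0.9969 -0.0786 -0.0019] 0.44882511478461123 [ 0.2796  0.0827 -1.3498]
pin 0.71 [317.4 136.7] onz [ 0.5094 -0.0625  0.026 ] depth [ 0.5086 -0.0628  0.0332]
notch 0.83 [316.7 192.1] onz [ 0.5306 -0.0613  0.067 ] depth [ 0.5438 -0.0601  0.0258]
blade 0.66 [314.8 263.1] onz [ 0.5702 -0.0592  0.067 ] depth [ 0.566  -0.0594  0.0738]
blade 0.44 [318.7 138.9] onz [ 0.5048 -0.0624  0.067 ] depth [ 0.5096 -0.0616  0.0331]
[ 0.5665 -0.0584  0.0871]
```

View pics/w9c.png

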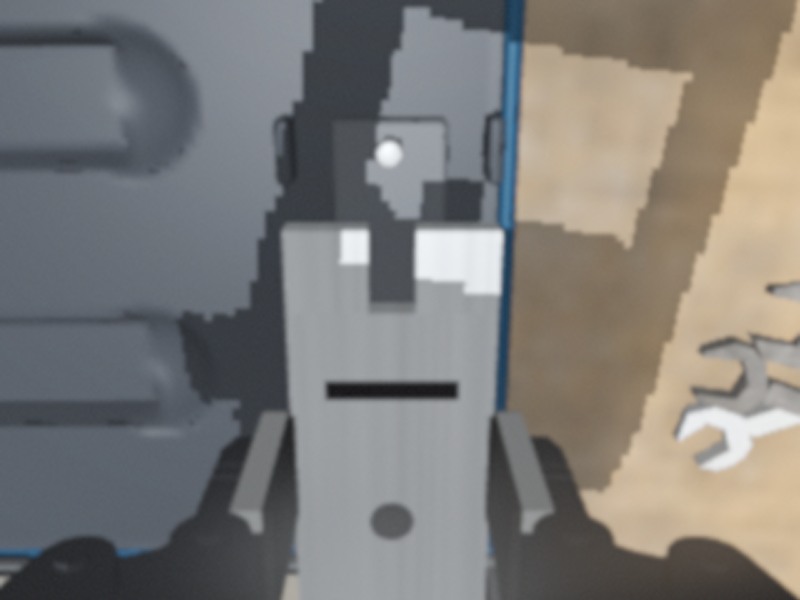

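The pin head is at crop (389,152). The notch spans columns 369–415, with its mouth at row 228 and its bottom at row 303.

```bash
python3 - <<'E'
from look import *
mp=(camera_model('wrist'),np.load('pics/w9.npz')['T']); a=np.deg2rad(4.6); ex=np.array([np.cos(a),np.sin(a)]); ey=np.array([-ex[1],ex[0]])
f=lambda c,z:onz('wrist',(c[0]/2.5+160,c[1]/2.5+80),z,mp)[:2]
pin=f((389,152),.034)
for nm,c,z in [('mouth',(392,226),.075),('bottom',(392,303),.075),('l',(283,228),.075),('r',(503,228),.075),('l2',(298,560),.075),('r2',(485,560),.075)]:
    w=f(c,z)-pin; print(nm,'along x %.1f along y %.1f mm'%(w@ex*1000,w@ey*1000))
print(pin)
C=np.load('pics/w9.npz')['C']
for (u,v) in [(300,190),(335,190),(315,250)]: print(C[v,u])
E
```

```text
mouth along x 7.2 along y 0.7 mm
bottom along x 21.9 along y 0.6 mm
l along x 7.5 along y -19.0 mm
r along x 7.6 along y 20.7 mm
l2 along x 79.5 along y -19.3 mm
r2 along x 79.5 along y 20.1 mm
[ 0.5107 -0.0635]
[ 0.5275 -0.0692  0.0752]
[ 0.5266 -0.0531  0.0743]
[ 0.5585 -0.06    0.0742]
```

Request:
send_rows([
  {"travel": [0.09,0,0],"rot": [0,0,0]},
  {"travel": [0.18,-0.007,0],"rot": [0,0,0]},
  {"travel": [0.18,-0.007,0.1],"rot": [0,0,0]},
  {"travel": [0.18,-0.007,0.2],"rot": [0,0,0]},
  {"travel": [0.18,-0.007,0.3],"rot": [0,0,0]},
  {"travel": [0.18,-0.007,0.3],"rot": [0,0,0]},
  {"travel": [0.18,-0.007,0.3],"rot": [0,0,0]},
  {"travel": [0.18,-0.007,0.3],"rot": [0,0,0]},
])

```text
time: 24.2
ee_pos: [0.5486, -0.0607, 0.0561]
orientation: [-0.039, 0.999, -0.001, 0.0]
ft_force: [0.9, -0.4, -1.4]
finger_gap: 0.447
grip_force: 46.3
```

```bash
python3 - <<'E'
from look import *
im,C,mp=look('w10',['pin','notch'],{'pin':.026,'notch':.04})
cv2.imwrite('pics/w10c.png',cv2.resize(im[100:300,216:416],(600,600),interpolation=cv2.INTER_CUBIC))
E
```

```text
t 24.2 [ 0.5486 -0.0607  0.0561] [-0.997  -0.0779 -0.0007] 0.447300365530214 [ 0.942  -0.4395 -1.3572]
pin 0.98 [317.2 182.7] onz [ 0.5109 -0.0641  0.026 ] depth [ 0.5092 -0.0643  0.0325]
notch 0.62 [314.4 192.7] onz [ 0.5119 -0.0653  0.04  ] depth [ 0.5169 -0.0653  0.0251]
notch 0.55 [320.3 186.1] onz [ 0.5084 -0.0628  0.04  ] depth [ 0.5102 -0.0627  0.034 ]
```

View pics/w10c.png

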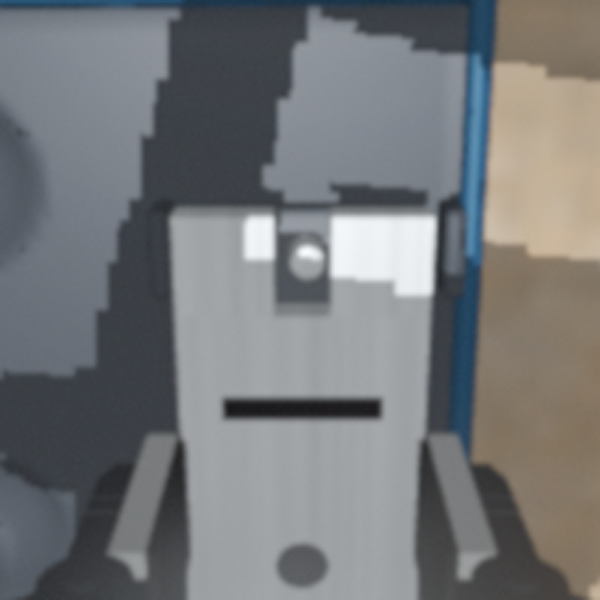

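The pin head at crop (307,262) lies in the notch (277–329), about 0.6 mm right of its middle. I trim that and lower.

Request:
send_rows([
  {"travel": [0,0.006,0],"rot": [0,0,0]},
  {"travel": [0,0.006,0.02],"rot": [0,0,0]},
  {"travel": [0,0.006,0.04],"rot": [0,0,0]},
  {"travel": [0,0.006,0.06],"rot": [0,0,0]},
  {"travel": [0,0.006,0.08],"rot": [0,0,0]},
  {"travel": [0,0.006,0.1],"rot": [0,0,0]},
  {"travel": [0,0.006,0.11],"rot": [0,0,0]},
  {"travel": [0,0.006,0.11],"rot": [0,0,0]},
])

```text
time: 25.02
ee_pos: [0.548, -0.06, 0.045]
orientation: [-0.039, 0.999, -0.001, 0.0]
ft_force: [0.1, -0.7, -1.6]
finger_gap: 0.45
grip_force: 46.3
```

Request:
send_rows([
  {"travel": [0,0,0.005],"rot": [0,0,0]},
  {"travel": [0,0,0.01],"rot": [0,0,0]},
  {"travel": [0,0,0.01],"rot": [0,0,0]},
])

```text
time: 25.27
ee_pos: [0.5482, -0.0601, 0.0443]
orientation: [-0.039, 0.999, -0.001, 0.0]
ft_force: [0.4, -0.3, -1.5]
finger_gap: 0.453
grip_force: 46.3
```

Request:
send_rows([
  {"travel": [0,0,0.006],"rot": [0,0,0]},
  {"travel": [0,0,0.006],"rot": [0,0,0]},
])

```text
time: 25.43
ee_pos: [0.5484, -0.0601, 0.0439]
orientation: [-0.039, 0.999, -0.001, 0.001]
ft_force: [-0.3, -0.3, -0.9]
finger_gap: 0.447
grip_force: 46.3
```

Request:
send_rows([
  {"travel": [0,0,0],"rot": [0,0,0]},
  {"travel": [0,0,0],"rot": [0,0,0]},
  {"travel": [0,0,0],"rot": [0,0,0]},
  {"travel": [0,0,0],"rot": [0,0,0]},
], jaw=0.62, squeeze=20)

```text
time: 25.77
ee_pos: [0.5484, -0.0601, 0.0439]
orientation: [-0.039, 0.999, -0.001, 0.001]
ft_force: [-0.1, 0.7, -0.2]
finger_gap: 0.617
grip_force: 0.0
```

Request:
send_rows([
  {"travel": [0,0,-0.2],"rot": [0,0,0]},
  {"travel": [0,0,-0.5],"rot": [0,0,0]},
  {"travel": [0,0,-0.8],"rot": [0,0,0]},
  {"travel": [0,0,-1],"rot": [0,0,0]},
  {"travel": [0,0,-1],"rot": [0,0,0]},
  {"travel": [0,0,-1],"rot": [0,0,0]},
])

```text
time: 26.27
ee_pos: [0.5487, -0.06, 0.1449]
orientation: [-0.039, 0.999, -0.001, 0.002]
ft_force: [0.2, -1.0, 0.3]
finger_gap: 0.617
grip_force: 0.0
```

```bash
python3 - <<'E'
from look import *
im,C,mp=look('w11',['pin','notch','blade','pocket0'],{'pin':.026,'notch':.026,'blade':.026,'pocket0':.033})
for r in masks_of('blade','wrist')[:1]:
    k=cv2.erode(r['region'].astype(np.uint8),np.ones((3,3)))>0; P=C[k]; P=P[(P[:,2]>.01)&(P[:,2]<.06)]
    A=np.c_[P[:,:2]-P[:,:2].mean(0),np.ones(len(P))]; c=np.linalg.lstsq(A,P[:,2],rcond=None)[0]
    print(r['score'],r['extent'],len(P),c,cv2.minAreaRect((P[:,:2]*1000).astype(np.float32)))
plan([(.50,-.20,.22,160),(.51,-.33,.22,130)])
E
```

```text
t 26.2667 [ 0.5487 -0.06    0.1449] [-0.997  -0.0778 -0.0036] 0.616780213965222 [ 0.1902 -0.9612  0.2776]
pin 0.98 [318.1 149.7] onz [ 0.5098 -0.0627  0.026 ] depth [ 0.5087 -0.0629  0.0336]
notch 0.9 [316.  153.6] onz [ 0.513  -0.0642  0.026 ] depth [ 0.5121 -0.0642  0.0326]
notch 0.51 [223.8 279.6] onz [ 0.636  -0.1397  0.026 ] depth [ 0.5459 -0.1009  0.1546]
blade 0.93 [315.3 197.1] onz [ 0.5495 -0.062   0.026 ] depth [ 0.5473 -0.0623  0.0323]
pocket0 0.86 [236.7 224.3] onz [ 0.5761 -0.1257  0.033 ] depth [ 0.5861 -0.131   0.0109]
pocket0 0.78 [131.  142.4] onz [ 0.514  -0.2057  0.033 ] depth [ 0.5182 -0.219   0.0104]
pocket0 0.72 [228.7 137.8] onz [ 0.5047 -0.1312  0.033 ] depth [ 0.5084 -0.1369  0.0115]
pocket0 0.63 [148.4 226. ] onz [ 0.5834 -0.1995  0.033 ] depth [ 0.5949 -0.2128  0.0101]
pocket0 0.55 [318.1 153.1] onz [ 0.5112 -0.0627  0.033 ] depth [ 0.5112 -0.0627  0.0327]
0.58 [289.1, 135.8, 341.3, 252.7] 5029 [-0.0101 -0.0011  0.0309] ((549.5869750976562, -60.91531753540039), (98.8626937866211, 39.24517822265625), 4.147818088531494)
-> . travel [0.292, -0.681, -0.386] rot [0.0, 0.0, 0.068] rows 2.0
-> (0.5, -0.2, 0.22, 160) travel [0.141, -0.727, -0.387] rot [0.0, 0.0, 0.068] rows 2.0
-> . travel [-0.269, -0.594, 0.0] rot [0.0, 0.0, 0.083] rows 2.1
-> (0.51, -0.33, 0.22, 130) travel [-0.414, -0.504, 0.0] rot [0.0, 0.0, 0.083] rows 2.1
```

Request:
send_rows([
  {"travel": [0.1,-0.22,-0.13],"rot": [0,0,0.022]},
  {"travel": [0.2,-0.45,-0.26],"rot": [0,0,0.045]},
  {"travel": [0.29,-0.68,-0.39],"rot": [0,0,0.068]},
  {"travel": [0.29,-0.68,-0.39],"rot": [0,0,0.068]},
])

```text
time: 26.9
ee_pos: [0.5246, -0.1333, 0.1846]
orientation: [0.07, 0.998, -0.002, 0.002]
ft_force: [-0.1, -0.6, 0.0]
finger_gap: 0.62
grip_force: 0.0
```

Request:
send_rows([
  {"travel": [0.05,-0.24,-0.13],"rot": [0,0,0.022]},
  {"travel": [0.1,-0.48,-0.26],"rot": [0,0,0.045]},
  {"travel": [0.14,-0.73,-0.39],"rot": [0,0,0.068]},
  {"travel": [0.14,-0.73,-0.39],"rot": [0,0,0.068]},
])

```text
time: 27.23
ee_pos: [0.5009, -0.2036, 0.2236]
orientation: [0.176, 0.984, -0.002, 0.002]
ft_force: [0.2, -0.4, 0.4]
finger_gap: 0.622
grip_force: 0.0
```

Request:
send_rows([
  {"travel": [-0.13,-0.3,0],"rot": [0,0,0.042]},
  {"travel": [-0.27,-0.59,0],"rot": [0,0,0.083]},
  {"travel": [-0.27,-0.59,0],"rot": [0,0,0.083]},
  {"travel": [-0.27,-0.59,0],"rot": [0,0,0.083]},
])

```text
time: 27.57
ee_pos: [0.5059, -0.2652, 0.2206]
orientation: [0.3, 0.954, 0.0, -0.0]
ft_force: [0.0, 0.7, -0.0]
finger_gap: 0.619
grip_force: 0.0
```

Request:
send_rows([
  {"travel": [-0.2,-0.25,0],"rot": [0,0,0.042]},
  {"travel": [-0.41,-0.5,0],"rot": [0,0,0.083]},
  {"travel": [-0.41,-0.5,0],"rot": [0,0,0.083]},
  {"travel": [-0.41,-0.5,0],"rot": [0,0,0.083]},
  {"travel": [-0.41,-0.5,0],"rot": [0,0,0.083]},
  {"travel": [-0.41,-0.5,0],"rot": [0,0,0.083]},
])

```text
time: 28.07
ee_pos: [0.5108, -0.3277, 0.2218]
orientation: [0.42, 0.907, -0.0, 0.0]
ft_force: [0.5, 0.3, -0.4]
finger_gap: 0.622
grip_force: 0.0
```

```bash
cat >> look.py <<'E'
def bulbs(name):
    im,C,mp=look(name,[],{}); caps=[r['position'] for r in tip_of('bulb1_cap','wrist') if r['score']>.25]
    for r in tip_of('bulb1','wrist'):
        if r['score']<.3: continue
        x,n,e=sph(C,r['position'],18); 
        cw=[onz('wrist',c,.012,mp) for c in caps]; cw=[c for c in cw if .025<np.linalg.norm(c[:2]-x[:2])<.06]
        print('bulb',round(r['score'],2),np.round(r['position']),x,n,e,[(np.round(c[:2],4),np.round(np.rad2deg(np.arctan2(*(c-x)[[1,0]])),1)) for c in cw])
    return im,C,mp
E
python3 - <<'E'
from look import *
im,C,mp=bulbs('w12')
E
```

```text
t 28.0667 [ 0.5108 -0.3277  0.2218] [-0.6464  0.763  -0.0002] 0.6218937429401086 [ 0.4603  0.3486 -0.3809]
bulb 0.87 [366. 241.] [ 0.6055 -0.3518  0.0233] 840 0.00037912621368270047 []
bulb 0.7 [263. 153.] [ 0.453  -0.3435  0.0233] 993 0.0003504454670138074 []
bulb 0.6 [308. 192.] [ 0.5202 -0.3493  0.0233] 964 0.00033684224680401165 [(array([ 0.5461, -0.383 ]), np.float64(-52.4))]
```

View pics/w12.png

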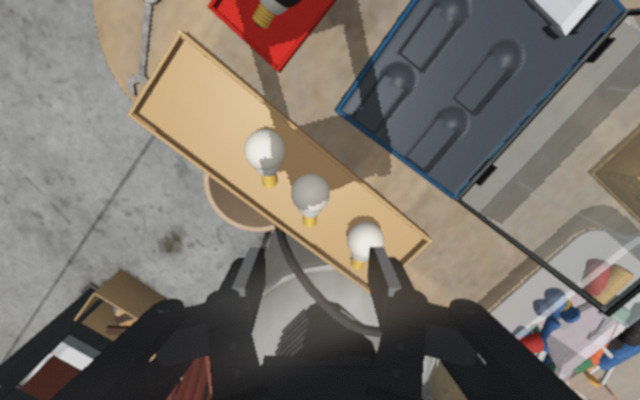

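Three bulbs show at (263,150), (308,192) and (366,241), with their caps at (270,181), (309,221) and (358,264). The blade is in its bed.

```bash
python3 - <<'E'
from look import *
mp=(camera_model('wrist'),np.load('pics/w12.npz')['T'])
B=[(.453,-.3435),(.5202,-.3493),(.6055,-.3518)]
for b,c in zip(B,[(270,181),(309.5,221),(358,264)]):
    w=onz('wrist',c,.017,mp); d=w[:2]-b; print(b,w,np.rad2deg(np.arctan2(d[1],d[0])),np.linalg.norm(d))
CO=np.array([.558,-.1443])
import h; h.CO=CO
for p in [(-.0505,-.0567),(-.0505,.019),(.0225,-.0567),(.0225,.019)]: print(p,h.case([*p,0])[:2])
plan([(.6055,-.3518,.12,135),(.6055,-.3518,.045,135),(.6055,-.3518,.034,135)])
E
```

```text
(0.453, -0.3435) [ 0.4787 -0.3692  0.017 ] -44.987073796503466 0.03636207830414264
(0.5202, -0.3493) [ 0.543  -0.3779  0.017 ] -51.459806546056704 0.0366012522445566
(0.6055, -0.3518) [ 0.6246 -0.3835  0.017 ] -58.90916347689578 0.03700020178267464
(-0.0505, -0.0567) [ 0.5122 -0.2049]
(-0.0505, 0.019) [ 0.5061 -0.1294]
(0.0225, -0.0567) [ 0.585 -0.199]
(0.0225, 0.019) [ 0.5789 -0.1236]
-> . travel [-0.395, 0.285, 0.512] rot [0.0, 0.0, -0.013] rows 1.7
-> (0.6055, -0.3518, 0.12, 135) travel [-0.406, 0.268, 0.511] rot [0.0, 0.0, -0.013] rows 1.7
-> (0.6055, -0.3518, 0.045, 135) travel [0.0, 0.0, 0.75] rot [0.0, 0.0, 0.0] rows 1.8
-> (0.6055, -0.3518, 0.034, 135) travel [0.0, 0.0, 0.11] rot [0.0, 0.0, 0.0] rows 0.3
```

```bash
cat >> look.py <<'E'
def capdir(im,C,b,rmax=.06):
    hsv=cv2.cvtColor(im,cv2.COLOR_BGR2HSV); m=cv2.inRange(hsv,(12,150,90),(32,255,255))>0
    P=C[m]; d=P[:,:2]-np.array(b)[:2]; r=np.linalg.norm(d,axis=1); k=(r<rmax)&(r>.02)&(P[:,2]>b[2]-.02)&(P[:,2]<b[2]+.01)
    d=d[k]; m=np.median(d,0); return k.sum(),np.rad2deg(np.arctan2(m[1],m[0])),np.linalg.norm(m),np.median(P[k][:,2])
E
python3 - <<'E'
from look import *
for n in ['w12','w2','w1']:
    C=np.load(f'pics/{n}.npz')['C']; im=cv2.imread(f'pics/{n}.png')
    for b in [(.453,-.3435,.0233),(.5202,-.3493,.0233),(.6055,-.3518,.0233)]: print(n,capdir(im,C,b))
E
```

```text
w12 (np.int64(21), np.float64(-37.09172674768331), np.float64(0.03571249739559191), np.float64(0.016889866168703416))
w12 (np.int64(29), np.float64(-155.36789107830003), np.float64(0.04166261725544938), np.float64(0.01786756578027987))
w12 (np.int64(0), np.float64(nan), np.float64(nan), np.float64(nan))
w2 (np.int64(21), np.float64(-35.894781369441425), np.float64(0.03441261278257723), np.float64(0.014774736584232784))
w2 (np.int64(40), np.float64(-154.00460412545206), np.float64(0.040395022873322854), np.float64(0.014786114113802568))
w2 (np.int64(11), np.float64(-46.45821162657025), np.float64(0.03519740814549959), np.float64(0.015975754983937163))
w1 (np.int64(69), np.float64(-41.56939992722066), np.float64(0.035480176336520945), np.float64(0.018222482967224174))
w1 (np.int64(128), np.float64(-149.1546261657397), np.float64(0.041625143809413685), np.float64(0.018668810905844574))
w1 (np.int64(47), np.float64(-54.13367053337766), np.float64(0.035685844334268704), np.float64(0.019025152007339285))
  return _methods._mean(a, axis=axis, dtype=dtype,
  ret = um.true_divide(
  ret = ret.dtype.type(ret / rcount)
```

Request:
send_rows([
  {"travel": [-0.2,0.14,0.26],"rot": [0,0,0]},
  {"travel": [-0.4,0.28,0.51],"rot": [0,0,0]},
  {"travel": [-0.4,0.28,0.51],"rot": [0,0,0]},
  {"travel": [-0.4,0.28,0.51],"rot": [0,0,0]},
], jaw=0.72)

```text
time: 28.55
ee_pos: [0.5579, -0.3411, 0.1691]
orientation: [0.421, 0.907, -0.0, -0.001]
ft_force: [-0.9, -0.3, 0.1]
finger_gap: 0.718
grip_force: 0.0
```

Request:
send_rows([
  {"travel": [-0.2,0.14,0.2],"rot": [0,0,0]},
  {"travel": [-0.4,0.28,0.4],"rot": [0,0,0]},
  {"travel": [-0.4,0.28,0.4],"rot": [0,0,0]},
  {"travel": [-0.4,0.28,0.4],"rot": [0,0,0]},
  {"travel": [-0.4,0.28,0.4],"rot": [0,0,0]},
])

```text
time: 28.97
ee_pos: [0.6048, -0.3545, 0.1328]
orientation: [0.422, 0.907, -0.001, 0.001]
ft_force: [0.2, -0.8, 0.2]
finger_gap: 0.722
grip_force: 0.0
```

```bash
cat > hov.py <<'E'
from look import *
# hovering over a bulb: its centre, and cap direction from the tip network and from brass pixels
def hov(name,b,yaw=None):
    im,C,mp=look(name,[],{}); c=proj('wrist',[b[0],b[1],.0245],mp); x,n,e=sph(C,c,24); print('sphere',x,n,e)
    for r in tip_of('bulb1_cap','wrist')[:3]:
        w=onz('wrist',r['position'],.011,mp); d=w-x; print('cap',round(r['score'],2),np.round(r['position']),np.rad2deg(np.arctan2(d[1],d[0])),np.linalg.norm(d[:2]))
    hsv=cv2.cvtColor(im,cv2.COLOR_BGR2HSV); m=cv2.inRange(hsv,(12,165,60),(32,255,255)); v,u=np.mgrid[:400,:640]
    k=(m>0)&((u-c[0])**2+(v-c[1])**2<60**2); 
    if k.sum()>5:
        w=onz('wrist',(np.median(u[k]),np.median(v[k])),.018,mp); d=w-x; print('brass',k.sum(),np.median(u[k]),np.median(v[k]),np.rad2deg(np.arctan2(d[1],d[0])),np.linalg.norm(d[:2]))
    return im,C,mp,x
E
python3 - <<'E'
from hov import *
im,C,mp,x=hov('w13',(.6055,-.3518))
cv2.imwrite('pics/w13c.png',cv2.resize(im[80:320,196:436],(480,480)))
plan([(x[0],x[1],.045,128),(x[0],x[1],.034,128)])
E
```

```text
t 28.9667 [ 0.6048 -0.3545  0.1328] [-0.6444  0.7647 -0.0026] 0.7216861587533469 [ 0.1974 -0.7989  0.2444]
sphere [ 0.6055 -0.3518  0.0233] 1804 0.00033096076834841087
cap 0.7 [239. 172.] -155.30840011551854 0.06833607975164087
cap 0.33 [233. 126.] -179.52216276620777 0.08689194628657723
-> (np.float64(0.6054900974993972), np.float64(-0.35181227774458473), 0.045, 128) travel [0.022, 0.023, 0.884] rot [0.0, 0.001, 0.012] rows 2.1
-> (np.float64(0.6054900974993972), np.float64(-0.35181227774458473), 0.034, 128) travel [0.0, 0.0, 0.11] rot [0.0, 0.0, 0.0] rows 0.3
```

View pics/w13c.png

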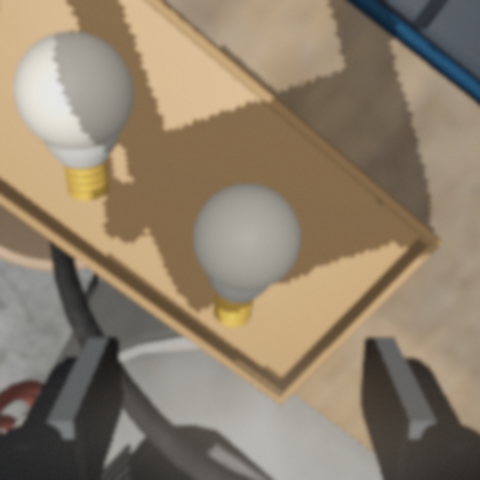

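Request:
send_rows([
  {"travel": [0.02,0.02,0.2],"rot": [0,0,0.03]},
  {"travel": [0.02,0.02,0.45],"rot": [0,0,0.044]},
  {"travel": [0.02,0.02,0.7],"rot": [0,0,0.044]},
  {"travel": [0.02,0.02,0.85],"rot": [0,0,0.044]},
  {"travel": [0.02,0.02,0.88],"rot": [0,0,0.044]},
  {"travel": [0.02,0.02,0.88],"rot": [0,0,0.044]},
  {"travel": [0.02,0.02,0.88],"rot": [0,0,0.044]},
])

```text
time: 29.65
ee_pos: [0.6061, -0.3525, 0.0452]
orientation: [0.483, 0.875, -0.0, 0.002]
ft_force: [0.9, -0.5, 0.0]
finger_gap: 0.722
grip_force: 0.0
```

```bash
python3 - <<'E'
from hov import *
s=sensors.sense(); print(s['ee_pos'],s['ft_force']); plan([(.6055,-.3518,.034,122)])
E
```

```text
[ 0.6061 -0.3525  0.0452] [ 0.9095 -0.5043  0.0356]
-> (0.6055, -0.3518, 0.034, 122) travel [0.01, -0.002, 0.112] rot [0.0, 0.001, 0.001] rows 0.3
```

Request:
send_rows([
  {"travel": [0.01,0,0.06],"rot": [0,0,0]},
  {"travel": [0.01,0,0.11],"rot": [0,0,0]},
  {"travel": [0.01,0,0.11],"rot": [0,0,0]},
  {"travel": [0.01,0,0.11],"rot": [0,0,0]},
])

```text
time: 29.98
ee_pos: [0.605, -0.3511, 0.0323]
orientation: [0.483, 0.875, -0.0, 0.001]
ft_force: [0.3, 0.0, 0.2]
finger_gap: 0.72
grip_force: 0.0
```

Request:
send_rows([
  {"travel": [0,0,0],"rot": [0,0,0]},
  {"travel": [0,0,0],"rot": [0,0,0]},
  {"travel": [0,0,0],"rot": [0,0,0]},
  {"travel": [0,0,0],"rot": [0,0,0]},
], jaw=0.54, squeeze=20)

```text
time: 30.32
ee_pos: [0.6052, -0.3512, 0.0324]
orientation: [0.483, 0.875, -0.0, 0.001]
ft_force: [-0.3, -0.6, -0.7]
finger_gap: 0.54
grip_force: 0.0
```

Request:
send_rows([
  {"travel": [0,0,0],"rot": [0,0,0]},
  {"travel": [0,0,0],"rot": [0,0,0]},
  {"travel": [0,0,0],"rot": [0,0,0]},
  {"travel": [0,0,0],"rot": [0,0,0]},
], jaw=0.4)

```text
time: 30.65
ee_pos: [0.6053, -0.3512, 0.0325]
orientation: [0.483, 0.875, -0.0, 0.001]
ft_force: [0.7, -0.2, 2.0]
finger_gap: 0.487
grip_force: 20.2
```

Request:
send_rows([
  {"travel": [0,0,-0.1],"rot": [0,0,0]},
  {"travel": [0,0,-0.25],"rot": [0,0,0]},
  {"travel": [0,0,-0.45],"rot": [0,0,0]},
  {"travel": [0,0,-0.65],"rot": [0,0,0]},
  {"travel": [0,0,-0.8],"rot": [0,0,0]},
  {"travel": [0,0,-0.88],"rot": [0,0,0]},
  {"travel": [0,0,-0.88],"rot": [0,0,0]},
])

```text
time: 31.23
ee_pos: [0.6059, -0.3516, 0.1229]
orientation: [0.483, 0.875, -0.001, 0.003]
ft_force: [1.1, -0.3, -0.1]
finger_gap: 0.485
grip_force: 20.4
```

```bash
python3 - <<'E'
from hov import *
im,C,mp=look('w14',['bulb1','bulb1_cap'],{'bulb1':.112,'bulb1_cap':.1})
print(sph(C,proj('wrist',sensors.sense()['ee_pos']-[0,0,.0095],mp),30,.08))
plan([(.585,-.199,.12,94.6),(.585,-.199,.065,94.6)])
E
```

```text
t 31.2333 [ 0.6059 -0.3516  0.1229] [-0.5326  0.8463 -0.0058] 0.4847449935195343 [ 1.0537 -0.278  -0.1028]
bulb1 0.9 [214.8 141.7] onz [ 0.5362 -0.3228  0.112 ] depth [ 0.5231 -0.3438  0.0436]
bulb1 0.78 [132.9  85.5] onz [ 0.4979 -0.3199  0.112 ] depth [ 0.4644 -0.3399  0.0424]
bulb1 0.77 [316.2 270.3] onz [ 0.6075 -0.3539  0.112 ] depth [ 0.6    -0.3421  0.1336]
bulb1_cap 0.81 [231.9 187.8] onz [ 0.5511 -0.3425  0.1   ] depth [ 0.545  -0.3765  0.0187]
(array([ 0.6066, -0.3523,  0.1137]), 2811, np.float64(0.00034262446728901275))
-> . travel [0.693, 0.322, -0.004] rot [0.0, 0.0, 0.077] rows 1.9
-> (0.585, -0.199, 0.12, 94.6) travel [0.75, 0.147, -0.004] rot [0.0, 0.0, 0.077] rows 1.9
-> (0.585, -0.199, 0.065, 94.6) travel [0.0, 0.0, 0.55] rot [0.0, 0.0, 0.0] rows 1.3
```

Request:
send_rows([
  {"travel": [0.2,0.1,0],"rot": [0,0,0.02]},
  {"travel": [0.45,0.2,0],"rot": [0,0,0.05]},
  {"travel": [0.6,0.28,0],"rot": [0,0,0.07]},
  {"travel": [0.69,0.32,0],"rot": [0,0,0.077]},
  {"travel": [0.69,0.32,0],"rot": [0,0,0.077]},
])

```text
time: 31.8
ee_pos: [0.5943, -0.2731, 0.1186]
orientation: [0.585, 0.811, -0.0, -0.001]
ft_force: [-0.1, 0.4, -0.8]
finger_gap: 0.487
grip_force: 20.4
```

Request:
send_rows([
  {"travel": [0.2,0.04,0],"rot": [0,0,0.02]},
  {"travel": [0.45,0.09,0],"rot": [0,0,0.05]},
  {"travel": [0.65,0.13,0],"rot": [0,0,0.07]},
  {"travel": [0.75,0.15,0],"rot": [0,0,0.077]},
  {"travel": [0.75,0.15,0],"rot": [0,0,0.077]},
])

```text
time: 32.22
ee_pos: [0.5853, -0.1982, 0.119]
orientation: [0.678, 0.735, -0.001, -0.0]
ft_force: [-0.8, -0.0, -1.2]
finger_gap: 0.486
grip_force: 20.4
```

Request:
send_rows([
  {"travel": [0,0,0.2],"rot": [0,0,0]},
  {"travel": [0,0,0.4],"rot": [0,0,0]},
  {"travel": [0,0,0.53],"rot": [0,0,0]},
  {"travel": [0,0,0.55],"rot": [0,0,0]},
  {"travel": [0,0,0.55],"rot": [0,0,0]},
  {"travel": [0,0,0.55],"rot": [0,0,0]},
])

```text
time: 32.72
ee_pos: [0.5866, -0.2007, 0.0653]
orientation: [0.679, 0.734, -0.0, 0.001]
ft_force: [0.4, 0.0, 0.4]
finger_gap: 0.49
grip_force: 20.4
```

```bash
cat >> hov.py <<'E'
def held(name):
    "bulb in the grip: globe centre and cap end in tool axes (mm)"
    im,C,mp=look(name,[],{}); s=sensors.sense(); p=np.array(s['ee_pos']); T=mp[1]; m=camera_model('wrist'); Tt=T@np.linalg.inv(np.array(m['mount']))
    x,n,e=sph(C,proj('wrist',Tt[:3,3]-[0,0,.0095],mp),30,Tt[2,3]-.03); print('globe world',x,n,e)
    inv=lambda w:np.round((Tt[:3,:3].T@(w-Tt[:3,3]))*1000,1)
    print('globe in tool',inv(x))
    hsv=cv2.cvtColor(im,cv2.COLOR_BGR2HSV); k=(cv2.inRange(hsv,(12,140,50),(34,255,255))>0); v,u=np.mgrid[:400,:640]
    P=(C-Tt[:3,3])@Tt[:3,:3]*1000; k&=(abs(P[...,1])<15)&(P[...,0]<-15)&(P[...,0]>-60)&(P[...,2]>-15)&(P[...,2]<60)
    if k.sum(): print('brass',k.sum(),'tool pts',np.percentile(P[k],[5,50,95],axis=0).round(1).tolist(), 'px',np.median(u[k]),v[k].min(),v[k].max())
    for r in tip_of('bulb1_cap','wrist')[:3]: print('cap tip',round(r['score'],2),np.round(r['position'],1),'slope18:',inv(onz('wrist',r['position'],x[2]-.0136,mp)))
    return im
E
python3 - <<'E'
from hov import *
im=held('w15'); plan([(.585,-.199,.0425,94.6)])
cv2.imwrite('pics/w15c.png',cv2.resize(im[150:350,216:416],(500,500)))
E
```

```text
t 32.7167 [ 0.5866 -0.2007  0.0653] [-0.0777  0.997  -0.0021] 0.4902963513968228 [0.406  0.0339 0.3501]
globe world [ 0.5873 -0.2012  0.056 ] 2824 0.0003752641959795036
globe in tool [-0.5  0.7  9.3]
-> (0.585, -0.199, 0.0425, 94.6) travel [0.017, -0.018, 0.235] rot [0.001, 0.001, -0.001] rows 0.6
```

View pics/w15c.png

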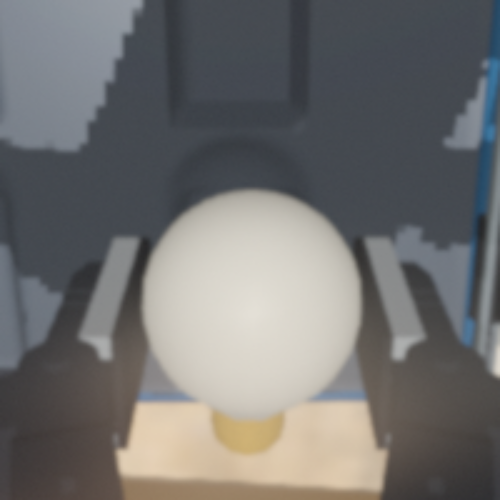

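The bulb is held with its globe at crop (252,305) and its cap at (247,430), pointing straight along the groove. The pocket's dimple appears about 2.3 mm to the left, which agrees with the numbers.

Request:
send_rows([
  {"travel": [0.02,-0.023,0],"rot": [0,0,0]},
  {"travel": [0.02,-0.023,0.04],"rot": [0,0,0]},
  {"travel": [0.02,-0.023,0.08],"rot": [0,0,0]},
  {"travel": [0.02,-0.023,0.12],"rot": [0,0,0]},
  {"travel": [0.02,-0.023,0.16],"rot": [0,0,0]},
  {"travel": [0.02,-0.023,0.19],"rot": [0,0,0]},
  {"travel": [0.02,-0.023,0.21],"rot": [0,0,0]},
  {"travel": [0.02,-0.023,0.21],"rot": [0,0,0]},
])

```text
time: 33.48
ee_pos: [0.5833, -0.1979, 0.0433]
orientation: [0.679, 0.734, -0.0, 0.0]
ft_force: [0.2, -0.2, -1.3]
finger_gap: 0.487
grip_force: 20.4
```

Request:
send_rows([
  {"travel": [0,0,0.005],"rot": [0,0,0]},
  {"travel": [0,0,0.01],"rot": [0,0,0]},
  {"travel": [0,0,0.015],"rot": [0,0,0]},
  {"travel": [0,0,0.015],"rot": [0,0,0]},
  {"travel": [0,0,0.015],"rot": [0,0,0]},
])

```text
time: 33.9
ee_pos: [0.5837, -0.198, 0.0426]
orientation: [0.679, 0.734, -0.0, 0.001]
ft_force: [0.5, -0.4, -1.2]
finger_gap: 0.483
grip_force: 20.4
```

```bash
python3 - <<'E'
from hov import *
held('w16')
E
```

```text
t 33.9 [ 0.5837 -0.198   0.0426] [-0.0778  0.997  -0.0016] 0.4831155802028565 [ 0.5028 -0.3561 -1.1611]
globe world [ 0.5845 -0.1985  0.0334] 2824 0.00036778812182498843
globe in tool [-0.5  0.8  9.3]
```

Request:
send_rows([
  {"travel": [0,0,0.006],"rot": [0,0,0]},
  {"travel": [0,0,0.012],"rot": [0,0,0]},
  {"travel": [0,0,0.012],"rot": [0,0,0]},
])

```text
time: 34.25
ee_pos: [0.5836, -0.1981, 0.0415]
orientation: [0.679, 0.734, -0.0, 0.001]
ft_force: [-0.0, -0.4, 0.8]
finger_gap: 0.489
grip_force: 20.6
```

Request:
send_rows([
  {"travel": [0,0,0],"rot": [0,0,0]},
  {"travel": [0,0,0],"rot": [0,0,0]},
  {"travel": [0,0,0],"rot": [0,0,0]},
  {"travel": [0,0,0],"rot": [0,0,0]},
], jaw=0.62)

```text
time: 34.58
ee_pos: [0.5836, -0.1979, 0.0413]
orientation: [0.679, 0.734, -0.0, 0.001]
ft_force: [-0.6, -0.2, -0.0]
finger_gap: 0.624
grip_force: 0.0
```

Request:
send_rows([
  {"travel": [0,0,-0.2],"rot": [0,0,0]},
  {"travel": [0,0,-0.5],"rot": [0,0,0]},
  {"travel": [0,0,-0.8],"rot": [0,0,0]},
  {"travel": [0,0,-0.9],"rot": [0,0,0]},
  {"travel": [0,0,-0.9],"rot": [0,0,0]},
  {"travel": [0,0,-0.9],"rot": [0,0,0]},
])

```text
time: 35.08
ee_pos: [0.5833, -0.1978, 0.1311]
orientation: [0.679, 0.734, -0.0, 0.001]
ft_force: [-0.4, -0.2, 0.3]
finger_gap: 0.619
grip_force: 0.0
```

```bash
python3 - <<'E'
from hov import *
im,C,mp=look('w17',['bulb1_cap','bulb1'],{'bulb1_cap':.02,'bulb1':.033})
c=proj('wrist',[.5845,-.1985,.033],mp); print(sph(C,c,24))
for b in [(.5202,-.3493),(.453,-.3435)]:
    c=proj('wrist',[*b,.0245],mp); print(b,c, sph(C,c,18) if 0<c[1]<420 else '')
plan([(.5202,-.3493,.13,130)])
E
```

```text
t 35.0833 [ 0.5833 -0.1978  0.1311] [-0.0779  0.997  -0.0016] 0.6194048267834055 [-0.3973 -0.2185  0.2678]
bulb1_cap 0.54 [267.3 363.3] onz [ 0.5489 -0.3724  0.02  ] depth [ 0.5691 -0.1904  0.1858]
bulb1 0.92 [314.7 206.2] onz [ 0.5829 -0.1986  0.033 ] depth [ 0.5826 -0.1908  0.0534]
(array([ 0.5839, -0.1987,  0.032 ]), 1803, np.float64(0.00035311877939824335))
(0.5202, -0.3493) [236.8881 346.7717] (array([ 0.5594, -0.1621,  0.1869]), 1016, np.float64(0.0003610276863670759))
(0.453, -0.3435) [164.7998 337.6345] (array([ 0.5142, -0.1951,  0.1709]), 1007, np.float64(0.0009345120695611366))
-> . travel [-0.733, -0.369, -0.003] rot [0.0, 0.0, -0.099] rows 2.5
-> (0.5202, -0.3493, 0.13, 130) travel [-0.585, -0.575, -0.003] rot [0.0, 0.0, -0.099] rows 2.5
```

Request:
send_rows([
  {"travel": [-0.36,-0.18,0],"rot": [0,0,-0.04]},
  {"travel": [-0.73,-0.37,0],"rot": [0,0,-0.08]},
  {"travel": [-0.73,-0.37,0],"rot": [0,0,-0.099]},
  {"travel": [-0.73,-0.37,0],"rot": [0,0,-0.099]},
], jaw=0.72)

```text
time: 35.57
ee_pos: [0.5508, -0.2751, 0.1296]
orientation: [0.558, 0.83, -0.001, -0.001]
ft_force: [0.3, -1.3, -0.2]
finger_gap: 0.719
grip_force: 0.0
```

Request:
send_rows([
  {"travel": [-0.3,-0.29,0],"rot": [0,0,-0.04]},
  {"travel": [-0.58,-0.57,0],"rot": [0,0,-0.08]},
  {"travel": [-0.58,-0.57,0],"rot": [0,0,-0.099]},
  {"travel": [-0.58,-0.57,0],"rot": [0,0,-0.099]},
  {"travel": [-0.58,-0.57,0],"rot": [0,0,-0.099]},
])

```text
time: 35.98
ee_pos: [0.5215, -0.3478, 0.1304]
orientation: [0.423, 0.906, 0.0, -0.0]
ft_force: [-0.8, -0.1, 0.0]
finger_gap: 0.714
grip_force: 0.0
```

```bash
cat >> hov.py <<'E'
def brass(im,C,mp,x,yaw):
    "cap direction: centroid of brass-coloured pixels in the sector behind the globe"
    hsv=cv2.cvtColor(im,cv2.COLOR_BGR2HSV).astype(int); v,u=np.mgrid[:400,:640]; c=proj('wrist',x,mp)
    k=(hsv[...,0]>14)&(hsv[...,0]<32)&(v>c[1]+15)&(v<c[1]+60)&(abs(u-c[0])<35)
    for smin in (150,170,190,205):
        kk=(k&(hsv[...,1]>smin)).astype(np.uint8); n,l,st,ce=cv2.connectedComponentsWithStats(kk)
        if n<2: continue
        i=1+np.argmax(st[1:,4]); w=onz('wrist',ce[i],x[2]-.008,mp); d=w-x; print('brass',smin,st[i].tolist(),ce[i].round(1),'dir',np.rad2deg(np.arctan2(d[1],d[0])).round(1),'len',np.linalg.norm(d[:2]).round(4))
E
python3 - <<'E'
from hov import *
T=np.load('pics/w13.npz'); brass(cv2.imread('pics/w13.png'),T['C'],(camera_model('wrist'),T['T']),np.array([.6055,-.3518,.0245]),0)
im,C,mp,x=hov('w18',(.5202,-.3493)); brass(im,C,mp,x,0)
E
```

```text
brass 150 [304, 230, 17, 9, 70] [310.1 233.8] dir -62.2 len 0.0358
t 35.9833 [ 0.5215 -0.3478  0.1304] [-0.6417  0.767   0.0005] 0.7143233033446654 [-0.8134 -0.0523  0.0254]
sphere [ 0.5202 -0.3493  0.0234] 1800 0.00034585922671175225
cap 0.6 [312. 240.] -52.94530863436469 0.04014579095878761
brass 150 [305, 235, 5, 8, 22] [306.4 237.8] dir -60.3 len 0.0364
```

```bash
python3 - <<'E'
import cv2,numpy as np
for n,v,u0,u1 in [('w15',322,292,338),('w18',232,290,336),('w18',238,290,336),('w13',235,290,336)]:
    h=cv2.cvtColor(cv2.imread(f'pics/{n}.png'),cv2.COLOR_BGR2HSV)
    print(n,v,[tuple(int(a) for a in h[v,u]) for u in range(u0,u1,3)])
E
```

```text
w15 322 [(16, 50, 221), (16, 45, 219), (16, 46, 217), (19, 71, 198), (20, 107, 195), (20, 107, 200), (20, 108, 203), (20, 107, 205), (20, 108, 206), (20, 106, 202), (20, 105, 201), (20, 105, 196), (19, 76, 200), (17, 52, 220), (17, 53, 220), (17, 53, 217)]
w18 232 [(16, 110, 128), (17, 114, 127), (17, 113, 129), (16, 108, 147), (17, 101, 167), (18, 52, 127), (26, 14, 127), (24, 10, 130), (24, 10, 130), (24, 10, 128), (19, 32, 129), (17, 89, 184), (17, 92, 203), (18, 92, 202), (17, 92, 202), (18, 93, 201)]
w18 238 [(18, 93, 200), (18, 93, 201), (18, 91, 201), (18, 93, 201), (18, 95, 195), (21, 153, 180), (22, 150, 200), (23, 143, 214), (23, 142, 213), (22, 148, 204), (21, 152, 183), (18, 98, 192), (18, 91, 201), (18, 91, 201), (17, 93, 201), (18, 92, 200)]
w13 235 [(17, 96, 185), (17, 98, 179), (17, 98, 179), (18, 95, 196), (18, 106, 176), (21, 156, 170), (21, 155, 174), (21, 155, 168), (21, 155, 169), (22, 149, 202), (21, 145, 180), (18, 93, 203), (18, 91, 204), (18, 92, 205), (17, 92, 205), (18, 91, 204)]
```

```bash
sed -i 's/(hsv\[...,0\]>14)/(hsv[...,0]>19)/; s/(150,170,190,205)/(115,128)/' hov.py; python3 - <<'E'
from hov import *
for n,x in [('w13',[.6055,-.3518,.0233]),('w18',[.5202,-.3493,.0233])]:
    T=np.load(f'pics/{n}.npz'); brass(cv2.imread(f'pics/{n}.png'),T['C'],(camera_model('wrist'),T['T']),np.array(x),0)
plan([(.5202,-.3493,.045,124),(.5202,-.3493,.034,124)])
E
```

```text
brass 115 [304, 228, 18, 16, 197] [311.8 236.1] dir -59.2 len 0.0383
brass 128 [304, 228, 18, 15, 184] [311.7 235.9] dir -59.3 len 0.0382
brass 115 [304, 234, 18, 14, 207] [312.6 240.3] dir -51.9 len 0.0383
brass 128 [304, 234, 18, 13, 191] [312.6 240.1] dir -51.8 len 0.0381
-> (0.5202, -0.3493, 0.045, 124) travel [-0.004, -0.027, 0.859] rot [0.0, 0.0, 0.034] rows 2.1
-> (0.5202, -0.3493, 0.034, 124) travel [0.0, 0.0, 0.11] rot [0.0, 0.0, 0.0] rows 0.3
```

Request:
send_rows([
  {"travel": [0,-0.02,0.2],"rot": [0,0,0.012]},
  {"travel": [0,-0.02,0.45],"rot": [0,0,0.012]},
  {"travel": [0,-0.02,0.7],"rot": [0,0,0.012]},
  {"travel": [0,-0.02,0.82],"rot": [0,0,0.012]},
  {"travel": [0,-0.02,0.86],"rot": [0,0,0.012]},
  {"travel": [0,-0.02,0.86],"rot": [0,0,0.012]},
  {"travel": [0,-0.02,0.86],"rot": [0,0,0.012]},
])

```text
time: 36.67
ee_pos: [0.5211, -0.3502, 0.0464]
orientation: [0.439, 0.899, -0.001, 0.002]
ft_force: [0.2, 0.1, 0.9]
finger_gap: 0.719
grip_force: 0.0
```

```bash
python3 - <<'E'
from hov import *
s=sensors.sense(); print(s['ee_pos'],s['ft_force']); plan([(.5202,-.3493,.0335,128)])
E
```

```text
[ 0.5211 -0.3502  0.0464] [0.2006 0.0812 0.891 ]
-> (0.5202, -0.3493, 0.0335, 128) travel [0.013, -0.001, 0.129] rot [0.0, 0.001, 0.0] rows 0.3
```

Request:
send_rows([
  {"travel": [0.01,0,0.06],"rot": [0,0,0]},
  {"travel": [0.01,0,0.12],"rot": [0,0,0]},
  {"travel": [0.01,0,0.12],"rot": [0,0,0]},
  {"travel": [0.01,0,0.12],"rot": [0,0,0]},
])

```text
time: 37.0
ee_pos: [0.5194, -0.3494, 0.0334]
orientation: [0.439, 0.899, -0.0, 0.001]
ft_force: [0.4, -0.2, 0.8]
finger_gap: 0.72
grip_force: 0.0
```

Request:
send_rows([
  {"travel": [0,0,0],"rot": [0,0,0]},
  {"travel": [0,0,0],"rot": [0,0,0]},
  {"travel": [0,0,0],"rot": [0,0,0]},
  {"travel": [0,0,0],"rot": [0,0,0]},
], jaw=0.54, squeeze=20)

```text
time: 37.33
ee_pos: [0.5196, -0.3496, 0.0337]
orientation: [0.439, 0.899, -0.0, 0.001]
ft_force: [0.7, 0.0, 0.2]
finger_gap: 0.538
grip_force: 0.0
```

Request:
send_rows([
  {"travel": [0,0,0],"rot": [0,0,0]},
  {"travel": [0,0,0],"rot": [0,0,0]},
  {"travel": [0,0,0],"rot": [0,0,0]},
  {"travel": [0,0,0],"rot": [0,0,0]},
], jaw=0.4)

```text
time: 37.67
ee_pos: [0.5196, -0.3496, 0.0338]
orientation: [0.439, 0.899, -0.001, 0.001]
ft_force: [-0.4, 0.4, 2.1]
finger_gap: 0.484
grip_force: 20.1
```

Request:
send_rows([
  {"travel": [0,0,-0.1],"rot": [0,0,0]},
  {"travel": [0,0,-0.25],"rot": [0,0,0]},
  {"travel": [0,0,-0.45],"rot": [0,0,0]},
  {"travel": [0,0,-0.65],"rot": [0,0,0]},
  {"travel": [0,0,-0.8],"rot": [0,0,0]},
  {"travel": [0,0,-0.88],"rot": [0,0,0]},
  {"travel": [0,0,-0.88],"rot": [0,0,0]},
])

```text
time: 38.25
ee_pos: [0.5204, -0.3499, 0.1238]
orientation: [0.439, 0.899, -0.001, 0.003]
ft_force: [-0.3, 0.6, -1.1]
finger_gap: 0.486
grip_force: 20.4
```

```bash
python3 - <<'E'
from hov import *
held('w19')
plan([(.5122,-.2049,.12,94.6),(.5122,-.2049,.065,94.6)])
E
```

```text
t 38.25 [ 0.5204 -0.3499  0.1238] [-0.6149  0.7886 -0.0058] 0.4859471606830433 [-0.3047  0.6214 -1.1203]
globe world [ 0.5208 -0.3501  0.1133] 2815 0.00037773767587576806
globe in tool [-0.3  0.2 10.5]
cap tip 0.87 [317.7 315.1] slope18: [-41.2   0.8  24.4]
-> . travel [0.59, 0.416, 0.005] rot [0.0, 0.0, 0.093] rows 2.3
-> (0.5122, -0.2049, 0.12, 94.6) travel [0.684, 0.229, 0.005] rot [0.0, 0.0, 0.093] rows 2.3
-> (0.5122, -0.2049, 0.065, 94.6) travel [0.0, 0.0, 0.55] rot [0.0, 0.0, 0.0] rows 1.3
```

Request:
send_rows([
  {"travel": [0.2,0.14,0],"rot": [0,0,0.03]},
  {"travel": [0.4,0.28,0],"rot": [0,0,0.06]},
  {"travel": [0.55,0.38,0],"rot": [0,0,0.085]},
  {"travel": [0.59,0.42,0],"rot": [0,0,0.093]},
  {"travel": [0.59,0.42,0],"rot": [0,0,0.093]},
])

```text
time: 38.77
ee_pos: [0.5154, -0.275, 0.1199]
orientation: [0.564, 0.826, -0.0, -0.001]
ft_force: [-0.0, -0.0, 0.0]
finger_gap: 0.485
grip_force: 20.4
```

Request:
send_rows([
  {"travel": [0.22,0.07,0],"rot": [0,0,0.03]},
  {"travel": [0.45,0.15,0],"rot": [0,0,0.06]},
  {"travel": [0.62,0.21,0],"rot": [0,0,0.085]},
  {"travel": [0.68,0.23,0],"rot": [0,0,0.093]},
  {"travel": [0.68,0.23,0],"rot": [0,0,0.093]},
])

```text
time: 39.18
ee_pos: [0.5126, -0.2042, 0.1204]
orientation: [0.678, 0.735, -0.001, -0.0]
ft_force: [-0.2, -0.0, 0.2]
finger_gap: 0.486
grip_force: 20.4
```

Request:
send_rows([
  {"travel": [0,0,0.2],"rot": [0,0,0]},
  {"travel": [0,0,0.4],"rot": [0,0,0]},
  {"travel": [0,0,0.53],"rot": [0,0,0]},
  {"travel": [0,0,0.55],"rot": [0,0,0]},
  {"travel": [0,0,0.55],"rot": [0,0,0]},
  {"travel": [0,0,0.55],"rot": [0,0,0]},
])

```text
time: 39.68
ee_pos: [0.5136, -0.2061, 0.0665]
orientation: [0.679, 0.734, -0.0, 0.001]
ft_force: [0.4, -0.4, -0.4]
finger_gap: 0.487
grip_force: 20.5
```

```bash
cat >> hov.py <<'E'
def seat(name,pk):
    held(name); C=np.load(f'pics/{name}.npz'); T=C['T']; C=C['C']; m=camera_model('wrist'); mp=(m,T); Tt=T@np.linalg.inv(np.array(m['mount']))
    x=sph(C,proj('wrist',Tt[:3,3]-[0,0,.0095],mp),30,Tt[2,3]-.03)[0]
    print('shift in tool units, to pocket at seat z .032:',np.round(Tt[:3,:3].T@(np.array([*pk,.032])-x)*10,3))
E
python3 - <<'E'
from hov import *
seat('w20',(.5122,-.2049))
E
```

```text
t 39.6833 [ 0.5136 -0.2061  0.0665] [-0.0778  0.997  -0.002 ] 0.48681002406430945 [ 0.3578 -0.359  -0.3874]
globe world [ 0.5144 -0.2062  0.056 ] 2824 0.0003620081270643647
globe in tool [-0.1  0.7 10.5]
cap tip 0.83 [315.3 314.2] slope18: [-40.1  -0.   24.2]
shift in tool units, to pocket at seat z .032: [ 0.015 -0.021  0.24 ]
```

Request:
send_rows([
  {"travel": [0.015,-0.02,0],"rot": [0,0,0]},
  {"travel": [0.015,-0.02,0.04],"rot": [0,0,0]},
  {"travel": [0.015,-0.02,0.08],"rot": [0,0,0]},
  {"travel": [0.015,-0.02,0.12],"rot": [0,0,0]},
  {"travel": [0.015,-0.02,0.16],"rot": [0,0,0]},
  {"travel": [0.015,-0.02,0.19],"rot": [0,0,0]},
  {"travel": [0.015,-0.02,0.21],"rot": [0,0,0]},
  {"travel": [0.015,-0.02,0.21],"rot": [0,0,0]},
])

```text
time: 40.45
ee_pos: [0.5108, -0.2039, 0.0446]
orientation: [0.679, 0.734, -0.0, 0.0]
ft_force: [-0.0, 0.3, -0.8]
finger_gap: 0.486
grip_force: 20.5
```

Request:
send_rows([
  {"travel": [0,0,0.005],"rot": [0,0,0]},
  {"travel": [0,0,0.01],"rot": [0,0,0]},
  {"travel": [0,0,0.013],"rot": [0,0,0]},
  {"travel": [0,0,0.013],"rot": [0,0,0]},
  {"travel": [0,0,0.013],"rot": [0,0,0]},
])

```text
time: 40.87
ee_pos: [0.5112, -0.204, 0.0441]
orientation: [0.679, 0.734, -0.0, 0.001]
ft_force: [1.1, 0.1, -1.2]
finger_gap: 0.484
grip_force: 20.5
```

```bash
python3 - <<'E'
from hov import *
seat('w21',(.5122,-.2049))
E
```

```text
t 40.8667 [ 0.5112 -0.204   0.0441] [-0.0778  0.997  -0.0017] 0.4842079320517706 [ 1.127   0.0941 -1.2314]
globe world [ 0.5119 -0.204   0.0335] 2824 0.00037490215299751904
globe in tool [-0.   0.7 10.5]
cap tip 0.75 [315.  316.2] slope18: [-41.5  -0.2  24.2]
shift in tool units, to pocket at seat z .032: [-0.009  0.002  0.016]
```

Request:
send_rows([
  {"travel": [-0.007,0,0.006],"rot": [0,0,0]},
  {"travel": [-0.007,0,0.014],"rot": [0,0,0]},
  {"travel": [-0.007,0,0.014],"rot": [0,0,0]},
])

```text
time: 41.22
ee_pos: [0.5113, -0.2048, 0.0426]
orientation: [0.679, 0.734, -0.0, 0.001]
ft_force: [0.3, -0.0, 0.9]
finger_gap: 0.488
grip_force: 20.5
```

Request:
send_rows([
  {"travel": [0,0,0],"rot": [0,0,0]},
  {"travel": [0,0,0],"rot": [0,0,0]},
  {"travel": [0,0,0],"rot": [0,0,0]},
  {"travel": [0,0,0],"rot": [0,0,0]},
], jaw=0.6)

```text
time: 41.55
ee_pos: [0.5112, -0.2047, 0.0426]
orientation: [0.679, 0.734, -0.0, 0.001]
ft_force: [-0.6, -0.6, 0.8]
finger_gap: 0.599
grip_force: 0.0
```

Request:
send_rows([
  {"travel": [0,0,-0.2],"rot": [0,0,0]},
  {"travel": [0,0,-0.5],"rot": [0,0,0]},
  {"travel": [0,0,-0.8],"rot": [0,0,0]},
  {"travel": [0,0,-0.9],"rot": [0,0,0]},
  {"travel": [0,0,-0.9],"rot": [0,0,0]},
  {"travel": [0,0,-0.9],"rot": [0,0,0]},
])

```text
time: 42.05
ee_pos: [0.5108, -0.2045, 0.1324]
orientation: [0.679, 0.734, -0.0, 0.001]
ft_force: [-0.6, 0.3, -0.1]
finger_gap: 0.598
grip_force: 0.0
```

```bash
python3 - <<'E'
from hov import *
im,C,mp=look('w22',['bulb1_cap','bulb1'],{'bulb1_cap':.02,'bulb1':.033})
for p in [(.5122,-.2049),(.584,-.1987)]: print(sph(C,proj('wrist',[*p,.033],mp),22))
plan([(.453,-.3435,.13,136)])
E
```

```text
t 42.05 [ 0.5108 -0.2045  0.1324] [-0.0779  0.997  -0.0016] 0.5975203680036116 [-0.558   0.3123 -0.1115]
bulb1_cap 0.9 [315.8 243.4] onz [ 0.5142 -0.2444  0.02  ] depth [ 0.514  -0.2392  0.0293]
bulb1 0.84 [409.5 204.9] onz [ 0.5834 -0.1992  0.033 ] depth [ 0.5774 -0.193   0.0511]
bulb1 0.83 [243.7 336.4] onz [ 0.4558 -0.3362  0.033 ] depth [ 0.4897 -0.1892  0.1856]
bulb1 0.66 [318.1 204.7] onz [ 0.513  -0.2044  0.033 ] depth [ 0.5123 -0.1978  0.0514]
(array([ 0.5122, -0.2048,  0.032 ]), 1509, np.float64(0.0003628085089741849))
(array([ 0.5841, -0.1987,  0.0321]), 1521, np.float64(0.00036863363550227943))
-> . travel [-0.673, -0.338, 0.005] rot [0.0, 0.0, -0.115] rows 2.9
-> (0.453, -0.3435, 0.13, 136) travel [-0.509, -0.555, 0.004] rot [0.0, 0.0, -0.115] rows 2.9
```

Two bulbs are seated, both at z 0.032. Now the third.

Request:
send_rows([
  {"travel": [-0.33,-0.17,0],"rot": [0,0,-0.038]},
  {"travel": [-0.67,-0.34,0],"rot": [0,0,-0.076]},
  {"travel": [-0.67,-0.34,0],"rot": [0,0,-0.115]},
  {"travel": [-0.67,-0.34,0],"rot": [0,0,-0.115]},
], jaw=0.72)

```text
time: 42.53
ee_pos: [0.4811, -0.2752, 0.131]
orientation: [0.536, 0.844, -0.0, -0.001]
ft_force: [-0.6, 0.4, 0.1]
finger_gap: 0.72
grip_force: 0.0
```

Request:
send_rows([
  {"travel": [-0.25,-0.27,0],"rot": [0,0,-0.038]},
  {"travel": [-0.51,-0.55,0],"rot": [0,0,-0.076]},
  {"travel": [-0.51,-0.55,0],"rot": [0,0,-0.115]},
  {"travel": [-0.51,-0.55,0],"rot": [0,0,-0.115]},
  {"travel": [-0.51,-0.55,0],"rot": [0,0,-0.115]},
])

```text
time: 42.95
ee_pos: [0.4541, -0.3426, 0.1317]
orientation: [0.378, 0.926, 0.0, -0.0]
ft_force: [1.6, 0.1, -0.1]
finger_gap: 0.718
grip_force: 0.0
```

```bash
python3 - <<'E'
from hov import *
im,C,mp,x=hov('w23',(.453,-.3435)); brass(im,C,mp,x,0)
plan([(x[0],x[1],.045,136)])
E
```

```text
t 42.95 [ 0.4541 -0.3426  0.1317] [-0.7141  0.7     0.0007] 0.7175216967472537 [ 1.5692  0.1151 -0.1455]
sphere [ 0.453  -0.3437  0.0233] 1807 0.00032375983387236684
cap 0.96 [456. 169.] 56.61287080208196 0.11767739439161115
cap 0.68 [581. 115.] 63.14755459008612 0.21529671039134246
brass 115 [304, 232, 18, 15, 209] [312.2 238.9] dir -47.6 len 0.038
brass 128 [304, 232, 18, 14, 191] [312.3 238.8] dir -47.5 len 0.0379
-> (np.float64(0.4530326048191), np.float64(-0.3436896881997495), 0.045, 136) travel [0.0, -0.021, 0.871] rot [0.0, 0.0, -0.001] rows 2.1
```

Request:
send_rows([
  {"travel": [0,-0.02,0.2],"rot": [0,0,0.017]},
  {"travel": [0,-0.02,0.45],"rot": [0,0,0.017]},
  {"travel": [0,-0.02,0.7],"rot": [0,0,0.017]},
  {"travel": [0,-0.02,0.82],"rot": [0,0,0.017]},
  {"travel": [0,-0.02,0.86],"rot": [0,0,0.017]},
  {"travel": [0,-0.02,0.86],"rot": [0,0,0.017]},
  {"travel": [0,-0.02,0.86],"rot": [0,0,0.017]},
])

```text
time: 43.63
ee_pos: [0.4537, -0.3448, 0.0472]
orientation: [0.4, 0.916, -0.001, 0.001]
ft_force: [0.2, -0.3, 0.1]
finger_gap: 0.718
grip_force: 0.0
```

```bash
python3 - <<'E'
from hov import *
s=sensors.sense(); print(s['ee_pos'],s['ft_force']); plan([(.453,-.3437,.0335,132.5)])
E
```

```text
[ 0.4537 -0.3448  0.0472] [ 0.2357 -0.2909  0.0809]
-> (0.453, -0.3437, 0.0335, 132.5) travel [0.014, 0.002, 0.137] rot [0.0, 0.001, 0.002] rows 0.3
```

Request:
send_rows([
  {"travel": [0.01,0,0.06],"rot": [0,0,0]},
  {"travel": [0.01,0,0.13],"rot": [0,0,0]},
  {"travel": [0.01,0,0.13],"rot": [0,0,0]},
  {"travel": [0.01,0,0.13],"rot": [0,0,0]},
])

```text
time: 43.97
ee_pos: [0.4521, -0.3443, 0.0335]
orientation: [0.4, 0.916, -0.0, 0.0]
ft_force: [-0.4, 0.1, -0.3]
finger_gap: 0.715
grip_force: 0.0
```

Request:
send_rows([
  {"travel": [0,0,0],"rot": [0,0,0]},
  {"travel": [0,0,0],"rot": [0,0,0]},
  {"travel": [0,0,0],"rot": [0,0,0]},
  {"travel": [0,0,0],"rot": [0,0,0]},
], jaw=0.54, squeeze=20)

```text
time: 44.3
ee_pos: [0.4524, -0.3445, 0.0339]
orientation: [0.4, 0.916, -0.001, 0.001]
ft_force: [-0.1, 0.3, -0.1]
finger_gap: 0.54
grip_force: 0.0
```

Request:
send_rows([
  {"travel": [0,0,0],"rot": [0,0,0]},
  {"travel": [0,0,0],"rot": [0,0,0]},
  {"travel": [0,0,0],"rot": [0,0,0]},
  {"travel": [0,0,0],"rot": [0,0,0]},
], jaw=0.4)

```text
time: 44.63
ee_pos: [0.4525, -0.3445, 0.034]
orientation: [0.4, 0.916, -0.001, 0.001]
ft_force: [-0.1, -0.4, 2.7]
finger_gap: 0.487
grip_force: 20.1
```

Request:
send_rows([
  {"travel": [0,0,-0.1],"rot": [0,0,0]},
  {"travel": [0,0,-0.25],"rot": [0,0,0]},
  {"travel": [0,0,-0.45],"rot": [0,0,0]},
  {"travel": [0,0,-0.65],"rot": [0,0,0]},
  {"travel": [0,0,-0.8],"rot": [0,0,0]},
  {"travel": [0,0,-0.88],"rot": [0,0,0]},
  {"travel": [0,0,-0.88],"rot": [0,0,0]},
])

```text
time: 45.22
ee_pos: [0.4531, -0.3449, 0.1238]
orientation: [0.4, 0.916, -0.001, 0.003]
ft_force: [0.3, 0.4, -0.8]
finger_gap: 0.482
grip_force: 20.4
```

```bash
python3 - <<'E'
from hov import *
held('w24')
plan([(.5061,-.1294,.125,94.6),(.5061,-.1294,.065,94.6)])
E
```

```text
t 45.2167 [ 0.4531 -0.3449  0.1238] [-0.6795  0.7336 -0.0057] 0.4822889015383287 [ 0.2765  0.3947 -0.8294]
globe world [ 0.453  -0.3449  0.113 ] 2804 0.0003631127972554011
globe in tool [ 0.1 -0.  10.8]
cap tip 0.87 [464.6 164. ] slope18: [48.6 72.4 24.1]
cap tip 0.69 [616.4  24. ] slope18: [109.1 127.3  23.8]
cap tip 0.4 [592.5  99.3] slope18: [ 78.6 126.1  24. ]
-> . travel [0.603, 0.928, -0.019] rot [0.0, 0.0, 0.106] rows 2.7
-> (0.5061, -0.1294, 0.125, 94.6) travel [0.874, 0.679, -0.019] rot [0.0, 0.0, 0.106] rows 2.7
-> (0.5061, -0.1294, 0.065, 94.6) travel [0.0, 0.0, 0.6] rot [0.0, 0.0, 0.0] rows 1.4
```

Request:
send_rows([
  {"travel": [0.2,0.3,0],"rot": [0,0,0.034]},
  {"travel": [0.4,0.6,0],"rot": [0,0,0.068]},
  {"travel": [0.55,0.85,-0.02],"rot": [0,0,0.1]},
  {"travel": [0.6,0.93,-0.02],"rot": [0,0,0.106]},
  {"travel": [0.6,0.93,-0.02],"rot": [0,0,0.106]},
])

```text
time: 45.73
ee_pos: [0.4793, -0.2345, 0.1223]
orientation: [0.545, 0.838, -0.0, -0.001]
ft_force: [0.3, 0.1, -0.8]
finger_gap: 0.49
grip_force: 20.5
```

Request:
send_rows([
  {"travel": [0.28,0.22,0],"rot": [0,0,0.034]},
  {"travel": [0.56,0.44,0],"rot": [0,0,0.068]},
  {"travel": [0.8,0.62,-0.02],"rot": [0,0,0.1]},
  {"travel": [0.87,0.68,-0.02],"rot": [0,0,0.106]},
  {"travel": [0.87,0.68,-0.02],"rot": [0,0,0.106]},
])

```text
time: 46.15
ee_pos: [0.507, -0.1288, 0.1246]
orientation: [0.677, 0.736, -0.001, 0.0]
ft_force: [0.2, -1.6, -1.0]
finger_gap: 0.486
grip_force: 20.6
```

Request:
send_rows([
  {"travel": [0,0,0.2],"rot": [0,0,0]},
  {"travel": [0,0,0.4],"rot": [0,0,0]},
  {"travel": [0,0,0.57],"rot": [0,0,0]},
  {"travel": [0,0,0.6],"rot": [0,0,0]},
  {"travel": [0,0,0.6],"rot": [0,0,0]},
  {"travel": [0,0,0.6],"rot": [0,0,0]},
])

```text
time: 46.65
ee_pos: [0.5072, -0.1312, 0.0656]
orientation: [0.678, 0.735, -0.0, 0.001]
ft_force: [-0.9, -0.3, 0.0]
finger_gap: 0.49
grip_force: 20.6
```

```bash
python3 - <<'E'
from hov import *
seat('w25',(.5061,-.1294))
E
```

```text
t 46.65 [ 0.5072 -0.1312  0.0656] [-0.0804  0.9968 -0.0018] 0.4904081868971723 [-0.9293 -0.2759  0.0104]
globe world [ 0.5079 -0.1308  0.0549] 2823 0.0003618749289731153
globe in tool [ 0.4  0.7 10.7]
cap tip 0.74 [128.  325.1] slope18: [ -47.8 -110.6   24.3]
shift in tool units, to pocket at seat z .032: [ 0.016 -0.017  0.229]
```

```bash
python3 - <<'E'
from hov import *
for n in ['w15','w20','w25']:
    im=cv2.imread(f'pics/{n}.png'); h=cv2.cvtColor(im,cv2.COLOR_BGR2HSV).astype(int)
    m=((h[...,0]>=19)&(h[...,0]<=24)&(h[...,1]>88)).astype(np.uint8); m[:,:290]=0; m[:,345:]=0; m[:305]=0; m[345:]=0
    k,l,st,ce=cv2.connectedComponentsWithStats(m); i=1+np.argmax(st[1:,4]); print(n,st[i],ce[i])
E
```

```text
w15 [301 315  28  17 296] [314.3446 323.2162]
w20 [304 314  27  15 289] [316.9931 320.8443]
w25 [303 312  28  16 285] [316.5825 319.5579]
```

Request:
send_rows([
  {"travel": [0.015,-0.017,0],"rot": [0,0,0]},
  {"travel": [0.015,-0.017,0.03],"rot": [0,0,0]},
  {"travel": [0.015,-0.017,0.06],"rot": [0,0,0]},
  {"travel": [0.015,-0.017,0.09],"rot": [0,0,0]},
  {"travel": [0.015,-0.017,0.1],"rot": [0,0,0]},
])

```text
time: 47.17
ee_pos: [0.5049, -0.1287, 0.055]
orientation: [0.678, 0.735, -0.0, 0.001]
ft_force: [0.7, -0.3, -0.2]
finger_gap: 0.487
grip_force: 20.6
```

Cap centred at u = 316.6. I carry on lowering.

Request:
send_rows([
  {"travel": [0,0,0.03],"rot": [0,0,0]},
  {"travel": [0,0,0.06],"rot": [0,0,0]},
  {"travel": [0,0,0.09],"rot": [0,0,0]},
  {"travel": [0,0,0.11],"rot": [0,0,0]},
  {"travel": [0,0,0.115],"rot": [0,0,0]},
  {"travel": [0,0,0.115],"rot": [0,0,0]},
  {"travel": [0,0,0.115],"rot": [0,0,0]},
])

```text
time: 47.75
ee_pos: [0.5052, -0.1288, 0.044]
orientation: [0.678, 0.735, -0.0, 0.001]
ft_force: [-0.8, -0.9, 0.3]
finger_gap: 0.491
grip_force: 20.6
```

```bash
python3 - <<'E'
from hov import *
seat('w26',(.5061,-.1294))
E
```

```text
t 47.75 [ 0.5052 -0.1288  0.044 ] [-0.081   0.9967 -0.0016] 0.4913753525121133 [-0.8304 -0.8913  0.3261]
globe world [ 0.5059 -0.1284  0.0332] 2823 0.0003756661335861354
globe in tool [ 0.4  0.7 10.8]
cap tip 0.52 [317.1 319. ] slope18: [-43.7   1.   24.5]
shift in tool units, to pocket at seat z .032: [-0.01   0.001  0.012]
```

Request:
send_rows([
  {"travel": [-0.008,0,0.005],"rot": [0,0,0]},
  {"travel": [-0.008,0,0.011],"rot": [0,0,0]},
  {"travel": [-0.008,0,0.011],"rot": [0,0,0]},
])

```text
time: 48.1
ee_pos: [0.5054, -0.1297, 0.0429]
orientation: [0.678, 0.735, -0.0, 0.001]
ft_force: [-0.1, -1.0, 0.9]
finger_gap: 0.487
grip_force: 20.7
```

Request:
send_rows([
  {"travel": [0,0,0],"rot": [0,0,0]},
  {"travel": [0,0,0],"rot": [0,0,0]},
  {"travel": [0,0,0],"rot": [0,0,0]},
  {"travel": [0,0,0],"rot": [0,0,0]},
], jaw=0.6)

```text
time: 48.43
ee_pos: [0.5053, -0.1296, 0.0428]
orientation: [0.678, 0.735, -0.0, 0.001]
ft_force: [-0.9, 0.4, 1.0]
finger_gap: 0.601
grip_force: 0.0
```

Request:
send_rows([
  {"travel": [0,0,-0.2],"rot": [0,0,0]},
  {"travel": [0,0,-0.5],"rot": [0,0,0]},
  {"travel": [0,0,-0.8],"rot": [0,0,0]},
  {"travel": [0,0,-1],"rot": [0,0,0]},
  {"travel": [0,0,-1],"rot": [0,0,0]},
])

```text
time: 48.85
ee_pos: [0.5078, -0.1302, 0.1473]
orientation: [0.678, 0.735, 0.002, 0.005]
ft_force: [0.4, -0.5, -0.0]
finger_gap: 0.596
grip_force: 0.0
```

Request:
send_rows([
  {"travel": [-0.2,0.2,-0.3],"rot": [0,0,0]},
  {"travel": [-0.4,0.4,-0.6],"rot": [0,0,0]},
  {"travel": [-0.5,0.5,-1],"rot": [0,0,0]},
  {"travel": [-0.5,0.5,-1],"rot": [0,0,0]},
  {"travel": [-0.5,0.5,-1],"rot": [0,0,0]},
  {"travel": [-0.5,0.5,-1],"rot": [0,0,0]},
])

```text
time: 49.35
ee_pos: [0.5581, -0.1748, 0.2415]
orientation: [0.678, 0.735, -0.001, -0.0]
ft_force: [-0.2, 0.7, -0.5]
finger_gap: 0.595
grip_force: 0.0
```

```bash
python3 - <<'E'
from hov import *
im,C,mp=look('w27',['bulb1','bulb1_cap','notch','pin','blade','spent_bulb','tab','tape_measure'],{'bulb1':.033,'bulb1_cap':.02,'notch':.026,'pin':.026,'blade':.026,'spent_bulb':.0255,'tab':.19})
for p in [(.5122,-.2049,.033),(.584,-.1987,.033),(.5061,-.1294,.033),(.374,-.2105,.0255)]: print(sph(C,proj('wrist',p,mp),13,.02))
for r in masks_of('blade','wrist')[:1]:
    k=cv2.erode(r['region'].astype(np.uint8),np.ones((3,3)))>0; P=C[k]; P=P[(P[:,2]>.01)&(P[:,2]<.06)]
    A=np.c_[P[:,:2]-P[:,:2].mean(0),np.ones(len(P))]; print('blade',np.linalg.lstsq(A,P[:,2],rcond=None)[0],cv2.minAreaRect((P[:,:2]*1000).astype(np.float32)))
E
```

```text
t 49.35 [ 0.5581 -0.1748  0.2415] [-0.0808  0.9967 -0.0004] 0.5953316316996674 [-0.2135  0.6618 -0.4844]
bulb1 0.94 [273.5 193.5] onz [ 0.512  -0.2051  0.033 ] depth [ 0.5151 -0.1986  0.0537]
bulb1 0.75 [336.1 190.5] onz [ 0.5826 -0.1959  0.033 ] depth [ 0.5809 -0.19    0.0502]
bulb1 0.58 [271.2 127. ] onz [ 0.507  -0.1311  0.033 ] depth [ 0.5095 -0.1289  0.0527]
bulb1_cap 0.69 [274.8 218.7] onz [ 0.5131 -0.2417  0.02  ] depth [ 0.5146 -0.2375  0.0305]
bulb1_cap 0.37 [572.  185.7] onz [ 0.8585 -0.172   0.02  ] depth [ 0.7009 -0.1315  0.1973]
notch 0.88 [279.6  59.6] onz [ 0.5123 -0.0643  0.026 ] depth [ 0.5134 -0.0652  0.032 ]
pin 0.87 [280.3  62. ] onz [ 0.5131 -0.0665  0.026 ] depth [ 0.5128 -0.0665  0.0256]
pin 0.63 [278.6  60. ] onz [ 0.5113 -0.0648  0.026 ] depth [ 0.5127 -0.0654  0.0337]
blade 0.62 [317.8  55.5] onz [ 0.5506 -0.0575  0.026 ] depth [ 0.5508 -0.0584  0.0305]
blade 0.48 [165.3 192.6] onz [ 0.3858 -0.2164  0.026 ] depth [ 0.391  -0.2129  0.0372]
spent_bulb 0.75 [154.4 185.5] onz [ 0.3737 -0.2089  0.0255] depth [ 0.3828 -0.2033  0.0437]
tab 0.95 [572.2 183.5] onz [ 0.7069 -0.1317  0.19  ] depth [ 0.7005 -0.1304  0.1973]
tape_measure 0.56 [337.8 124.3] onz [ 0.578  -0.1239  0.02  ] depth [ 0.5789 -0.1244  0.0107]
(array([ 0.5123, -0.2047,  0.032 ]), 533, np.float64(0.00038571316068172073))
(array([ 0.5841, -0.1987,  0.032 ]), 525, np.float64(0.0004544899587936302))
(array([ 0.5059, -0.1292,  0.0321]), 533, np.float64(0.00042053909074273726))
(array([ 0.3745, -0.2102,  0.0243]), 527, np.float64(0.0005202402748989525))
blade [-0.0128 -0.0038  0.0308] ((550.7727661132812, -60.553443908691406), (98.15989685058594, 38.85615921020508), 4.8127641677856445)
```

View pics/w27.png

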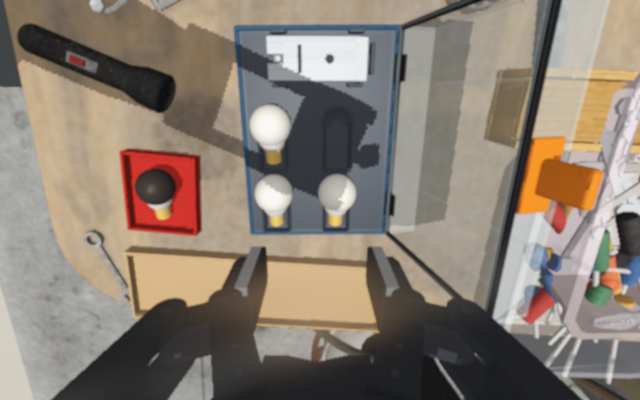

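All three bulbs lie in their pockets at (270,127), (273,193) and (337,192) with their caps in the grooves. The blade is in its bed over the pin, the spent bulb is in the tray, and the carton looks empty. Now I shut the cover by its tab at about (570,180).

```bash
python3 - <<'E'
from h import *
plan([(.711,-.1305,.30,4.8),(.711,-.1305,.215,4.8),(.711,-.1305,.194,4.8)])
th=np.linspace(1.86,0,41); P=np.array([[-.185*np.cos(x)+.02*np.sin(x),.185*np.sin(x)+.02*np.cos(x)] for x in th])/.1
for k in range(5): print([(float(round(a,2)),float(round(-b,2))) for a,b in P[8*k+1:8*k+9]-P[8*k]])
E
```

```text
-> . travel [0.16, 0.776, -0.286] rot [0.0, 0.0, 0.25] rows 6.3
-> (0.711, -0.1305, 0.3, 4.8) travel [0.661, 0.437, -0.286] rot [0.0, 0.0, 0.25] rows 6.3
-> (0.711, -0.1305, 0.215, 4.8) travel [0.0, 0.0, 0.85] rot [0.0, 0.0, 0.0] rows 2.0
-> (0.711, -0.1305, 0.194, 4.8) travel [0.0, 0.0, 0.21] rot [0.0, 0.0, 0.0] rows 0.5
[(-0.08, -0.03), (-0.16, -0.06), (-0.25, -0.08), (-0.33, -0.1), (-0.41, -0.12), (-0.5, -0.13), (-0.59, -0.14), (-0.67, -0.14)]
[(-0.09, -0.0), (-0.17, 0.0), (-0.26, 0.01), (-0.34, 0.02), (-0.43, 0.04), (-0.51, 0.06), (-0.6, 0.08), (-0.68, 0.11)]
[(-0.08, 0.03), (-0.16, 0.07), (-0.24, 0.11), (-0.31, 0.15), (-0.39, 0.19), (-0.46, 0.24), (-0.53, 0.29), (-0.59, 0.35)]
[(-0.06, 0.06), (-0.12, 0.12), (-0.18, 0.18), (-0.24, 0.25), (-0.29, 0.32), (-0.34, 0.39), (-0.38, 0.47), (-0.43, 0.54)]
[(-0.04, 0.08), (-0.07, 0.16), (-0.1, 0.24), (-0.13, 0.32), (-0.15, 0.4), (-0.17, 0.49), (-0.19, 0.57), (-0.2, 0.66)]
```

Request:
send_rows([
  {"travel": [0,0.1,-0.1],"rot": [0,0,0.038]},
  {"travel": [0.02,0.22,-0.2],"rot": [0,0,0.076]},
  {"travel": [0.05,0.36,-0.28],"rot": [0,0,0.114]},
  {"travel": [0.08,0.5,-0.29],"rot": [0,0,0.152]},
  {"travel": [0.12,0.64,-0.29],"rot": [0,0,0.19]},
  {"travel": [0.16,0.78,-0.29],"rot": [0,0,0.228]},
  {"travel": [0.16,0.78,-0.29],"rot": [0,0,0.25]},
  {"travel": [0.16,0.78,-0.29],"rot": [0,0,0.25]},
])

```text
time: 50.52
ee_pos: [0.6359, -0.1524, 0.2715]
orientation: [0.908, 0.42, -0.0, 0.001]
ft_force: [0.4, -1.0, -0.3]
finger_gap: 0.602
grip_force: 0.0
```

Request:
send_rows([
  {"travel": [0.1,0.07,-0.1],"rot": [0,0,0.038]},
  {"travel": [0.22,0.14,-0.2],"rot": [0,0,0.076]},
  {"travel": [0.33,0.22,-0.28],"rot": [0,0,0.114]},
  {"travel": [0.44,0.29,-0.29],"rot": [0,0,0.152]},
  {"travel": [0.55,0.37,-0.29],"rot": [0,0,0.19]},
  {"travel": [0.66,0.44,-0.29],"rot": [0,0,0.228]},
  {"travel": [0.66,0.44,-0.29],"rot": [0,0,0.25]},
  {"travel": [0.66,0.44,-0.29],"rot": [0,0,0.25]},
], jaw=0.7)

```text
time: 51.18
ee_pos: [0.7118, -0.1309, 0.3005]
orientation: [0.999, 0.041, -0.0, 0.001]
ft_force: [0.6, -0.4, -0.2]
finger_gap: 0.699
grip_force: 0.0
```

```bash
python3 - <<'E'
from look import *
im,C,mp=look('w28',['tab'],{'tab':.194}); 
h=cv2.cvtColor(im,cv2.COLOR_BGR2HSV); k=(cv2.inRange(h,(3,180,120),(16,255,255))>0)&(C[...,2]>.15)&(C[...,2]<.25)
P=C[k]; print(k.sum(),P.min(0),P.max(0),np.median(P,0)); print('top part',np.percentile(P[P[:,2]>P[:,2].max()-.008],[2,50,98],axis=0))
plan([(.711,-.1305,.215,4.8),(.711,-.1305,.194,4.8)])
E
```

```text
t 51.1833 [ 0.7118 -0.1309  0.3005] [ 0.9966  0.082  -0.0001] 0.6994280997504632 [ 0.5642 -0.3971 -0.205 ]
tab 0.58 [317.3 209.9] onz [ 0.7066 -0.133   0.194 ] depth [ 0.7104 -0.1324  0.2043]
1318 [ 0.6873 -0.1558  0.1725] [ 0.7117 -0.1078  0.2076] [ 0.7043 -0.1312  0.1775]
top part [[ 0.7032 -0.142   0.2008]
 [ 0.7079 -0.1312  0.2058]
 [ 0.711  -0.1204  0.2075]]
-> (0.711, -0.1305, 0.215, 4.8) travel [-0.002, -0.008, 0.86] rot [0.001, 0.0, 0.0] rows 2.1
-> (0.711, -0.1305, 0.194, 4.8) travel [0.0, 0.0, 0.21] rot [0.0, 0.0, 0.0] rows 0.5
```

Request:
send_rows([
  {"travel": [-0.01,0,0.3],"rot": [0,0,0]},
  {"travel": [-0.02,0,0.6],"rot": [0,0,0]},
  {"travel": [-0.02,0,0.86],"rot": [0,0,0]},
  {"travel": [-0.02,0,0.95],"rot": [0,0,0]},
  {"travel": [-0.02,0,1],"rot": [0,0,0]},
  {"travel": [-0.02,0,1],"rot": [0,0,0]},
])

```text
time: 51.78
ee_pos: [0.7095, -0.1315, 0.201]
orientation: [0.999, 0.041, 0.0, 0.001]
ft_force: [0.9, -0.2, -1.0]
finger_gap: 0.699
grip_force: 0.0
```

Request:
send_rows([
  {"travel": [0,0,0.05],"rot": [0,0,0]},
  {"travel": [0,0,0.05],"rot": [0,0,0]},
  {"travel": [0,0,0.05],"rot": [0,0,0]},
  {"travel": [0,0,0.05],"rot": [0,0,0]},
])

```text
time: 52.12
ee_pos: [0.7102, -0.1314, 0.1972]
orientation: [0.999, 0.041, 0.001, 0.001]
ft_force: [0.4, 0.1, 0.5]
finger_gap: 0.7
grip_force: 0.0
```

Request:
send_rows([
  {"travel": [0,0,0],"rot": [0,0,0]},
  {"travel": [0,0,0],"rot": [0,0,0]},
  {"travel": [0,0,0],"rot": [0,0,0]},
  {"travel": [0,0,0],"rot": [0,0,0]},
  {"travel": [0,0,0],"rot": [0,0,0]},
  {"travel": [0,0,0],"rot": [0,0,0]},
  {"travel": [0,0,0],"rot": [0,0,0]},
], jaw=0.05, squeeze=25)

```text
time: 52.7
ee_pos: [0.71, -0.1302, 0.1965]
orientation: [0.999, 0.041, 0.001, -0.0]
ft_force: [0.4, 5.3, 3.1]
finger_gap: 0.274
grip_force: 27.9
```

```bash
python3 - <<'E'
from h import *
th=np.linspace(1.85,0,41); P=np.array([[-.189*np.cos(x)+.02*np.sin(x),.189*np.sin(x)+.02*np.cos(x)] for x in th])/.1
for k in range(5): print([(float(round(a,2)),float(round(-b,2))) for a,b in P[8*k+1:8*k+9]-P[8*k]])
E
```

```text
[(-0.08, -0.03), (-0.17, -0.06), (-0.25, -0.08), (-0.34, -0.1), (-0.42, -0.12), (-0.51, -0.13), (-0.6, -0.14), (-0.69, -0.14)]
[(-0.09, 0.0), (-0.18, 0.01), (-0.26, 0.01), (-0.35, 0.03), (-0.44, 0.04), (-0.52, 0.07), (-0.61, 0.09), (-0.69, 0.12)]
[(-0.08, 0.03), (-0.16, 0.07), (-0.24, 0.11), (-0.32, 0.15), (-0.39, 0.2), (-0.46, 0.25), (-0.53, 0.3), (-0.6, 0.36)]
[(-0.06, 0.06), (-0.13, 0.12), (-0.18, 0.19), (-0.24, 0.26), (-0.29, 0.33), (-0.34, 0.4), (-0.39, 0.47), (-0.43, 0.55)]
[(-0.04, 0.08), (-0.07, 0.16), (-0.1, 0.24), (-0.13, 0.33), (-0.15, 0.41), (-0.17, 0.5), (-0.19, 0.58), (-0.2, 0.67)]
```

Request:
send_rows([
  {"travel": [-0.08,0,-0.03],"rot": [0,0,0]},
  {"travel": [-0.17,0,-0.06],"rot": [0,0,0]},
  {"travel": [-0.25,0,-0.08],"rot": [0,0,0]},
  {"travel": [-0.34,0,-0.1],"rot": [0,0,0]},
  {"travel": [-0.42,0,-0.12],"rot": [0,0,0]},
  {"travel": [-0.51,0,-0.13],"rot": [0,0,0]},
  {"travel": [-0.6,0,-0.14],"rot": [0,0,0]},
  {"travel": [-0.69,0,-0.14],"rot": [0,0,0]},
])

```text
time: 53.37
ee_pos: [0.6416, -0.136, 0.2099]
orientation: [0.999, 0.041, 0.002, 0.0]
ft_force: [3.3, 4.9, -0.6]
finger_gap: 0.274
grip_force: 26.9
```

Request:
send_rows([
  {"travel": [-0.09,0,0],"rot": [0,0,0]},
  {"travel": [-0.18,0,0.01],"rot": [0,0,0]},
  {"travel": [-0.26,0,0.01],"rot": [0,0,0]},
  {"travel": [-0.35,0,0.03],"rot": [0,0,0]},
  {"travel": [-0.44,0,0.04],"rot": [0,0,0]},
  {"travel": [-0.52,0,0.07],"rot": [0,0,0]},
  {"travel": [-0.61,0,0.09],"rot": [0,0,0]},
  {"travel": [-0.69,0,0.12],"rot": [0,0,0]},
])

```text
time: 54.03
ee_pos: [0.5727, -0.1419, 0.1982]
orientation: [0.999, 0.04, 0.002, 0.0]
ft_force: [2.2, 4.9, 0.3]
finger_gap: 0.273
grip_force: 26.3
```

Request:
send_rows([
  {"travel": [-0.08,0,0.03],"rot": [0,0,0]},
  {"travel": [-0.16,0,0.07],"rot": [0,0,0]},
  {"travel": [-0.24,0,0.11],"rot": [0,0,0]},
  {"travel": [-0.32,0,0.15],"rot": [0,0,0]},
  {"travel": [-0.39,0,0.2],"rot": [0,0,0]},
  {"travel": [-0.46,0,0.25],"rot": [0,0,0]},
  {"travel": [-0.53,0,0.3],"rot": [0,0,0]},
  {"travel": [-0.6,0,0.36],"rot": [0,0,0]},
])

```text
time: 54.7
ee_pos: [0.5123, -0.1471, 0.1619]
orientation: [0.999, 0.04, 0.001, 0.001]
ft_force: [1.3, 4.9, 1.4]
finger_gap: 0.273
grip_force: 25.9
```

Request:
send_rows([
  {"travel": [-0.06,0,0.06],"rot": [0,0,0]},
  {"travel": [-0.13,0,0.12],"rot": [0,0,0]},
  {"travel": [-0.18,0,0.19],"rot": [0,0,0]},
  {"travel": [-0.24,0,0.26],"rot": [0,0,0]},
  {"travel": [-0.29,0,0.33],"rot": [0,0,0]},
  {"travel": [-0.34,0,0.4],"rot": [0,0,0]},
  {"travel": [-0.39,0,0.47],"rot": [0,0,0]},
  {"travel": [-0.43,0,0.55],"rot": [0,0,0]},
])

```text
time: 55.37
ee_pos: [0.4693, -0.1508, 0.1063]
orientation: [0.999, 0.04, 0.001, 0.001]
ft_force: [0.1, 4.9, 1.8]
finger_gap: 0.274
grip_force: 25.0
```

```bash
python3 - <<'E'
from h import *
s=sensors.sense(); print(s['ee_pos'],s['ft_force'],s['finger_gap'],tabp(.37,.189))
E
```

```text
[ 0.46932973 -0.15076511  0.1063341 ] [0.09418468 4.94540178 1.75730863] 0.2741117988471665 [ 0.47056674 -0.15255182  0.10699186]
```

Request:
send_rows([
  {"travel": [-0.04,0,0.08],"rot": [0,0,0]},
  {"travel": [-0.07,0,0.16],"rot": [0,0,0]},
  {"travel": [-0.1,0,0.24],"rot": [0,0,0]},
  {"travel": [-0.13,0,0.33],"rot": [0,0,0]},
  {"travel": [-0.15,0,0.41],"rot": [0,0,0]},
  {"travel": [-0.17,0,0.5],"rot": [0,0,0]},
  {"travel": [-0.18,0,0.56],"rot": [0,0,0]},
  {"travel": [-0.19,0,0.61],"rot": [0,0,0]},
])

```text
time: 56.03
ee_pos: [0.45, -0.1524, 0.045]
orientation: [0.999, 0.041, -0.0, 0.001]
ft_force: [-0.1, 5.0, 1.7]
finger_gap: 0.272
grip_force: 24.5
```

Request:
send_rows([
  {"travel": [0,0,0.02],"rot": [0,0,0]},
  {"travel": [0,0,0.04],"rot": [0,0,0]},
  {"travel": [0,0,0.055],"rot": [0,0,0]},
  {"travel": [0,0,0.065],"rot": [0,0,0]},
  {"travel": [0,0,0.065],"rot": [0,0,0]},
  {"travel": [0,0,0.065],"rot": [0,0,0]},
])

```text
time: 56.53
ee_pos: [0.4497, -0.1525, 0.0417]
orientation: [0.999, 0.041, -0.0, 0.001]
ft_force: [-7.4, 6.3, 26.1]
finger_gap: 0.274
grip_force: 27.2
```

Request:
send_rows([
  {"travel": [0,0,-0.01],"rot": [0,0,0]},
  {"travel": [0,0,-0.015],"rot": [0,0,0]},
])

```text
time: 56.7
ee_pos: [0.4497, -0.1524, 0.042]
orientation: [0.999, 0.041, -0.0, 0.001]
ft_force: [-4.0, 6.1, 8.9]
finger_gap: 0.276
grip_force: 25.4
```

Request:
send_rows([
  {"travel": [0,0,0],"rot": [0,0,0]},
  {"travel": [0,0,0],"rot": [0,0,0]},
  {"travel": [0,0,0],"rot": [0,0,0]},
  {"travel": [0,0,0],"rot": [0,0,0]},
], jaw=0.6)

```text
time: 57.03
ee_pos: [0.4509, -0.153, 0.0407]
orientation: [0.999, 0.041, 0.0, 0.001]
ft_force: [0.2, -0.4, 0.3]
finger_gap: 0.6
grip_force: 0.0
```

Request:
send_rows([
  {"travel": [0,0,-0.3],"rot": [0,0,0]},
  {"travel": [0,0,-0.6],"rot": [0,0,0]},
  {"travel": [0,0,-1],"rot": [0,0,0]},
  {"travel": [0,0,-1],"rot": [0,0,0]},
])

```text
time: 57.37
ee_pos: [0.4547, -0.1542, 0.147]
orientation: [0.999, 0.041, 0.007, 0.004]
ft_force: [1.6, 0.0, 0.5]
finger_gap: 0.603
grip_force: 0.0
```

Request:
send_rows([
  {"travel": [0.3,0,-0.3],"rot": [0,0,0]},
  {"travel": [0.6,0,-0.6],"rot": [0,0,0]},
  {"travel": [1,0,-1],"rot": [0,0,0]},
  {"travel": [1,0,-1],"rot": [0,0,0]},
  {"travel": [1,0,-1],"rot": [0,0,0]},
  {"travel": [1,0,-1],"rot": [0,0,0]},
])

```text
time: 57.87
ee_pos: [0.5502, -0.1443, 0.2403]
orientation: [0.999, 0.041, 0.0, 0.001]
ft_force: [-0.5, 0.2, -0.2]
finger_gap: 0.601
grip_force: 0.0
```

```bash
python3 - <<'E'
from look import *
im,C,mp=look('w29',['tab','bulb1','bulb1_cap','notch','spent_bulb'],{'tab':.04,'bulb1':.033,'bulb1_cap':.02,'notch':.026,'spent_bulb':.0255})
import h; h.CO=np.array([.558,-.1443]); a=np.deg2rad(4.7)
d=C[...,:2]-h.CO; X=d[...,0]*np.cos(a)+d[...,1]*np.sin(a); Y=-d[...,0]*np.sin(a)+d[...,1]*np.cos(a)
k=(abs(X)<.075)&(abs(Y)<.105)&(C[...,2]>.045)&(C[...,2]<.12); P=C[k]; 
c=np.linalg.lstsq(np.c_[X[k],Y[k],np.ones(k.sum())],P[:,2],rcond=None)[0]; print('cover plane',k.sum(),c)
hsv=cv2.cvtColor(im,cv2.COLOR_BGR2HSV); o=(cv2.inRange(hsv,(3,180,120),(16,255,255))>0)&(X<-.084)&(X>-.13)&(abs(Y)<.03); Q=C[o]; print('tab',o.sum(),np.median(Q,0),np.percentile(Q[:,2],[5,95]))
E
```

```text
t 57.8667 [ 0.5502 -0.1443  0.2403] [0.9967 0.0815 0.    ] 0.6009389706241722 [-0.4734  0.1742 -0.2208]
tab 0.61 [319.6 251.6] onz [ 0.4563 -0.1568  0.04  ] depth [ 0.4576 -0.1572  0.0433]
spent_bulb 0.78 [355.  302.2] onz [ 0.3774 -0.2104  0.0255] depth [ 0.3885 -0.2073  0.0396]
cover plane 30233 [ 0.0005 -0.0001  0.0615]
tab 293 [ 0.4541 -0.1526  0.0434] [0.0421 0.0448]
```

The cover plane is level at 61.5 mm, so it is fully shut.

```bash
python3 -c "
from plant import arm
print(arm.hand_in())"
```

```text
the job is handed in; nothing more can be done
None
```

The job is done and handed in: the spent bulb is in the scrap tray, the blade is in its bed over the pin, all three new bulbs are seated in their own pockets, the cover is fully shut, and I never went near the tape measure.

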